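# Fit the second guide rod to a router base

### The arm

A 6-joint arm with a two-finger parallel gripper is mounted at the origin on the work surface. World frame = base frame: x ahead of the robot, y to its left, z up, the work surface at z = 0. Lengths are in m, angles in rad, forces in N, time in s.
With the tool pointing down it reaches from about 0.275 to 0.725 m from the base axis. Payload 15.9 kg.
Tool frame: the origin (TCP) lies on the mounting face of the last link; the fingertips stand 173 mm ahead of it and the grasp point (between the pads) lies 155 mm ahead of it; z points along the fingers, y is the direction in which the jaws open and shut (so a half turn about z gives the same grasp; the last joint's range is limited). The gripper opens to 85 mm and grips with 20 to 120 N. Pads are 22 mm wide; open, the fingers measure 114 mm over their backs; the gripper's body (76 mm by 85 mm) begins 54 mm behind the grasp point. The pads swing forward as they close: fully open they stand 13 mm farther back than shut.
Start: joints at [1.289, 0.213, -0.034, 1.323, 0, 1.571], TCP at [0.139, 0.48, 0.405] pointing down, gripper open.
Joint ranges: [-2.98, 2.98], [-0.74, 1.72], [-1.14, 1.35], [-2.1, 2.04], [-1.57, 1.44], [-3.14, 3.14]. Speed limits (rad/s): [1.89, 1.89, 2.39, 2.57, 3.14, 3.14].

### API

Orientations are given as a unit quaternion [w, x, y, z].
In Python, from plant import manip, vision, ticket gives the robot as it stands. The module is installed in compiled form; this text tells all that it offers.
- The arm moves only by the tool send_rows, never from a script. Its argument "deltas" is a list of rows, each a list of 7 numbers: the shift along the tool's x, y, z as a fraction of full scale, then the turn, a rotation vector about the tool's x, y, z as a fraction of full scale, then the gripper command: -1 is shut, 1 is fully open, values between are in proportion. In form: [[x, y, z, rx, ry, rz, grip], ...]. A call has exactly 5 rows; each row is the pose to reach, as a shift and turn from the pose measured when the call began, along the tool's axes at that moment; what a row does not reach only later rows make up. Full scale, the value 1, is 600 mm for a shift and 0.5 rad for a turn. A row lasts 1/10 s, in which the tool goes at most 50 mm and 8.59 degrees, less where a joint would pass 70% of its speed; a pose out of reach is approached as far as the arm can. A call with a number of a shift or a turn outside -1 to 1 is refused whole. A call with a gripper value outside its range is refused whole. The fingers move at their own pace and stop on an object; the grip force is fixed at half the most. Time passes only in rows, so rows that repeat a pose let the fingers close, or fill a call up. It gives the time, the measured TCP pose, the force and the opening at its end, in the units of the state.
- manip.observe(): the state, without advancing time (a new reading comes with each control period).
- vision.get_image(name): name is "scene" or "side" or "wrist"; returns (picture, depth): 480x640x3 uint8, red, green, blue; 480x640 float32, m along the optical axis (not along the pixel's ray), 0 where there is no reading.
- vision.camera_params(name): a dict with "fx", "fy", "cx", "cy" (pixels), "world_from_camera" (4x4, takes a point from camera to world coordinates). Camera axes: x right, y up, looking along -z (the intrinsics and any distortion apply to the point x, -y, -z); pixel columns grow to the right and rows downward; lengths in m; the calibration is good to about 2 mm. The wrist camera is an equidistant fisheye: a pixel r from the principal point sees the ray r / f radians off the axis. A picture is of the moment at which its call begins: read the wrist's pose just before it. camera_params takes no time and is no camera call; for the wrist camera it gives the pose at the moment of the call.
- ticket.finish_job(): hands the job in, once; it reports no verdict.
The state is a dict: "time": time; "qpos": joint angles; "joint_velocities": joint speeds; "effort": joint torques, N m; "ee_pos": TCP position; "tool_rot": TCP orientation; "wrist_force": force on the tool from outside, world axes, zero at the start; "wrist_torque": the same for the moment, N m; "grip_width": finger opening in m.
Only numpy, scipy, OpenCV 4.12 (cv2) and the standard library are available. Lean on these libraries where they do the work, as an engineer would, in place of code of your own. Each camera call takes 0.05 s, during which the arm holds its last target.

### The job

Take the loose steel guide rod from its wooden rest and thread it through the two empty bushings on the robot's side of the router base, one after the other, until its ends stand level with those of the rod already fitted on the other side. Keep hold of it there and finish while still gripping it, so that I can tighten the thumbscrew; do not shift the fitted rod or the things standing about.

Things in the scene. Friction and masses are not known exactly. Their poses are not given: they have to be found in the camera images.
- router_base: Cast router base, motor out, on a 180 x 180 x 30 mm board; fixed. Origin: centre of the board's underside, on the bench; z up, y along its two level parallel bores (x -50 mm: empty; +50 mm: fitted rod), yaw within 0.2. Flange radius 82 mm, top 43 mm above the bench; mid sleeve radius 40 mm, top 107 mm. Past the board (y beyond +-90 mm) the rod is free to be held from above.
- bore_mid (a point): Point on the axis of the empty bore, midway between its two bushings, 58 mm above the bench; axes as router_base (y along the bore). Bored 13 mm for the 10 mm rod. A wooden knob handle of radius 20 mm stands out above this point, its underside 75 mm above the bench, reaching 50 mm beyond the bore.
- bushing_right (a point): Centre of the empty bore's bushing on the -y side, on the bore's axis, 44 mm from bore_mid: a boss 24 mm wide (x), 20 mm long (y), bored 13 mm through, top 71 mm above the bench; a thumbscrew of radius 8 mm on it reaches 90 mm. Its outer face is 54 mm from bore_mid. The rod may enter from either side.
- bushing_left (a point): The same for the bushing on the +y side (no thumbscrew on this boss).
- twin_mid (a point): Middle of the guide rod already fitted in the far pair of bushings and screwed tight: 260 mm long, 10 mm in diameter, parallel to the base's y, its middle up to 15 mm to either side of the base's centre along y. It shows how far the loose rod must go. Axes as router_base.
- rod_mid (a point): Middle of the loose guide rod: plain round steel, 260 mm long, 10 mm in diameter, both ends alike with rounded edges, 110 to 225 g; its axis is its own y axis. It starts level on the rest, axis 30 mm above the bench. Gripped far from its middle, it may droop in the fingers; once it lies in both bushings the grip can be shifted.
- rod_end_a (a point): The end of the loose rod at its own y = -130 mm, on its axis.
- rod_end_b (a point): The end of the loose rod at its own y = +130 mm, on its axis.
- rest: Wooden rest, fixed to the bench left or right of the router base, nearer the robot, yaw within 0.2. Foot 50 x 170 x 4 mm; two notched blocks at y -70 and +70 mm, 50 mm wide (x), 14 mm thick, top 36 mm. The rod lies along y in the notches (12 mm wide), its middle within 10 mm of the rest's; lift it straight up. It can be gripped between the blocks (126 mm apart). Origin: centre of the underside.
- motor: Bystander: the router's motor stood upright across from the rest, a cylinder 86 mm in diameter, 160 mm tall. Origin: centre of its underside.
- glue: Bystander: yellow glue bottle, 66 mm in diameter, 171 mm tall, beyond the router base. Origin: centre of its underside.
- driver: Bystander: screwdriver, 190 mm long, lying beyond the router base. Origin: about its middle, on the bench.
Not all that is in view belongs to the job. Of the things that look like the rest, the largest one is meant.

How it is judged:
By the outcome, as a careful person would: the job done as asked, in the order asked, and still so for the second after the job is handed in, while the arm keeps its last pose, push and grip.
It also fails if it takes over 54 s, if anything falls off the work surface, if the arm or the gripper's body presses on something with over 40 N, if the wrist force passes 120 N, or if a joint passes its speed limit or range.

## Working session

There is one attempt and no reset: what is moved stays moved. The work goes in short steps, Python scripts to look and compute and a tool call to move; the robot and the scene stay as the last step left them, time stands still between calls to the robot, and variables do not carry over. Pictures are saved under pics/ and viewed, and the job is handed in when it is done.

Besides the shell and the picture viewer there is one more tool, called after "Request:" as name(argument=value, ...), one argument or row to a line, values as JSON. send_rows: Moves the arm, as the interface text tells. Shift numbers are shares of 600 mm and turn numbers shares of 0.5 rad, none past 1 either way. Its arguments: {"type":"object","properties":{"deltas":{"type":"array"}},"required":["deltas"]}

```bash
mkdir -p pics
cat > h.py <<'E'
import numpy as np, cv2, sys, pickle
from plant import manip, vision, ticket
from scipy.spatial.transform import Rotation as R
def snap(name,tag):
    P=vision.camera_params(name); im,d=vision.get_image(name)
    cv2.imwrite(f'pics/{tag}.png',im[:,:,::-1]); pickle.dump((P,im,d),open(f'pics/{tag}.pkl','wb')); return P,im,d
def load(tag): return pickle.load(open(f'pics/{tag}.pkl','rb'))
def ray(P,u,v):
    W=np.array(P['world_from_camera']); d=np.array([(u-P['cx'])/P['fx'],-(v-P['cy'])/P['fy'],-1.]); return W[:3,3],W[:3,:3]@d
def onz(P,u,v,z):
    o,d=ray(P,u,v); return o+d*(z-o[2])/d[2]
def pt(P,D,u,v):
    o,d=ray(P,u,v); return o+d*D[int(v),int(u)]
def proj(P,p):
    W=np.array(P['world_from_camera']); q=W[:3,:3].T@(np.array(p)-W[:3,3]); return P['cx']+P['fx']*q[0]/-q[2],P['cy']-P['fy']*q[1]/-q[2]
E
python3 - <<'E'
from h import *
for n in ['scene','side','wrist']:
    P,im,d=snap(n,n+'0'); print(n,{k:(np.round(v,3).tolist()) for k,v in P.items() if not isinstance(v,str)})
s=manip.observe(); print(s)
E
```

```text
scene {'fx': 563.823, 'fy': 563.823, 'cx': 315.835, 'cy': 238.296, 'world_from_camera': [[0.026, -0.585, 0.81, 1.413], [0.999, -0.003, -0.034, -0.026], [0.022, 0.811, 0.585, 0.702], [0.0, 0.0, 0.0, 1.0]]}
side {'fx': 504.265, 'fy': 504.265, 'cx': 323.97, 'cy': 241.435, 'world_from_camera': [[0.968, 0.101, -0.229, 0.237], [-0.249, 0.473, -0.845, -0.912], [0.023, 0.875, 0.483, 0.606], [0.0, 0.0, 0.0, 1.0]]}
wrist {'fx': 371.648, 'fy': 371.648, 'cx': 320.149, 'cy': 241.51, 'world_from_camera': [[0.277, -0.929, -0.246, 0.076], [0.961, 0.268, 0.072, 0.499], [-0.001, -0.257, 0.966, 0.374], [0.0, 0.0, 0.0, 1.0]]}
{'time': 0.15, 'qpos': array([ 1.28900122e+00,  2.13253910e-01, -3.48648538e-02,  1.32349945e+00,
       -1.96012974e-05,  1.57080412e+00]), 'joint_velocities': array([ 0.00081692, -0.00382528,  0.00150161,  0.00012509, -0.00038807,
        0.00106156]), 'effort': array([ 2.32488346e-03, -6.86408329e+01,  4.87247050e+01,  1.31207064e-02,
        1.00196983e-04, -1.03525406e-05]), 'ee_pos': array([0.1390143 , 0.48017942, 0.40434428]), 'tool_rot': array([-4.80040836e-05,  1.40435673e-01,  9.90089719e-01, -4.08245253e-04]), 'wrist_force': array([ 0.40608492,  0.91404072, -0.64070344]), 'wrist_torque': array([ 0.03994617, -0.00388331,  0.05597314]), 'grip_width': 0.08531492184948442}
```

View pics/scene0.png

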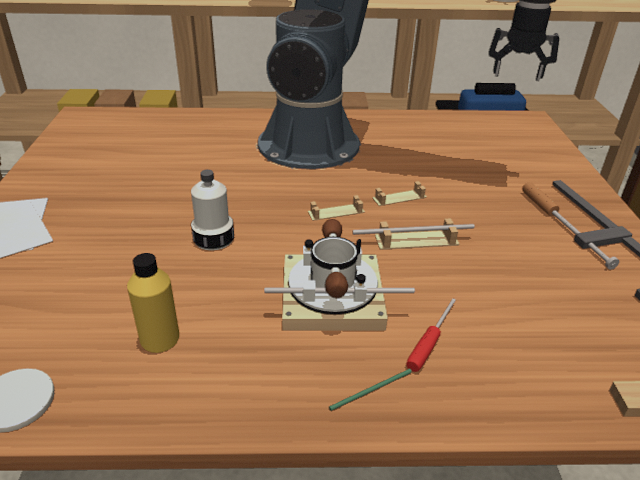

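View pics/side0.png

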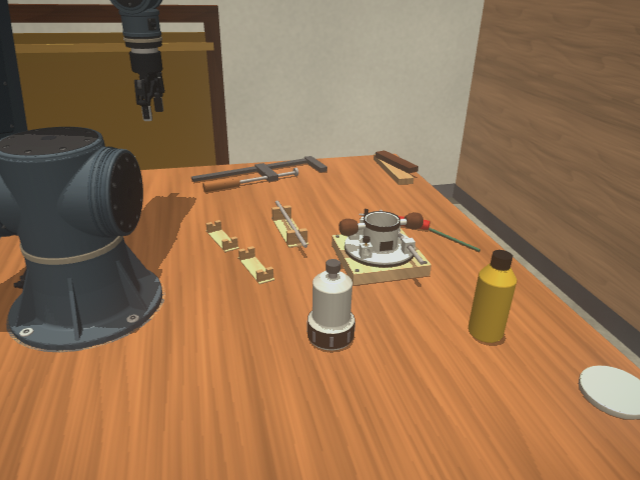

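View pics/wrist0.png

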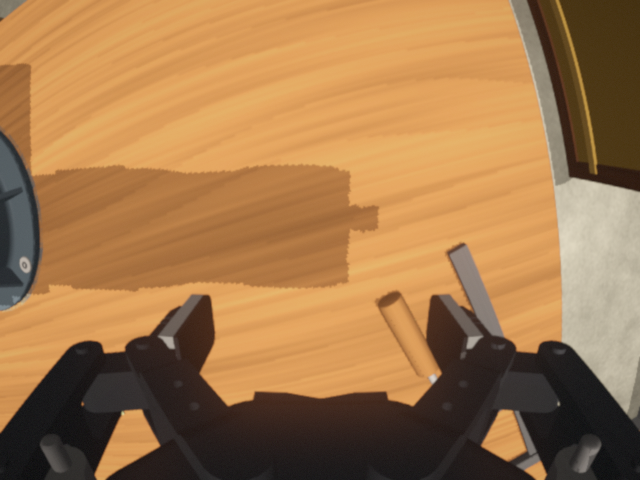

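The scene view shows three rest-like stands, at pixels (336,210), (400,196) and (418,237). The one at (418,237) is the largest and carries the rod, so I choose it. The base is at (333,290), and the fitted rod runs (265,290)–(413,291).

Run:
```python
from h import *
P,im,d=load('scene0')
c=im[170:350,250:490,::-1]; cv2.imwrite('pics/c1.png',cv2.resize(c,None,fx=3.3,fy=3.3,interpolation=cv2.INTER_CUBIC))
P,im,d=load('side0')
c=im[190:310,200:440,::-1]; cv2.imwrite('pics/c2.png',cv2.resize(c,None,fx=3.3,fy=3.3,interpolation=cv2.INTER_CUBIC))
P,im,d=load('scene0')
for n,u,v,z in [('rod-',355,232,.03),('rod+',473,227,.03),('tw-',265,290.5,.058),('tw+',413,291,.058)]: print(n,onz(P,u,v,z).round(4),pt(P,d,u,v).round(4))
```

```text
rod- [0.4596 0.0942 0.03  ] [0.4713 0.0928 0.0382]
rod+ [0.4397 0.3465 0.03  ] [0.4409 0.3461 0.0308]
tw- [ 0.6754 -0.0809  0.058 ] [ 0.6803 -0.0805  0.0622]
tw+ [0.6767 0.1758 0.058 ] [0.6801 0.1748 0.061 ]
```

View pics/c1.png

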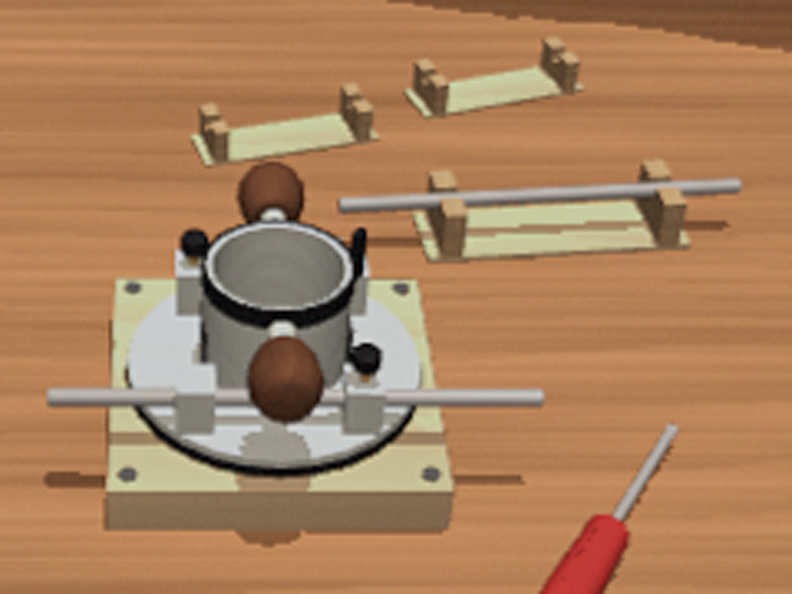

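View pics/c2.png

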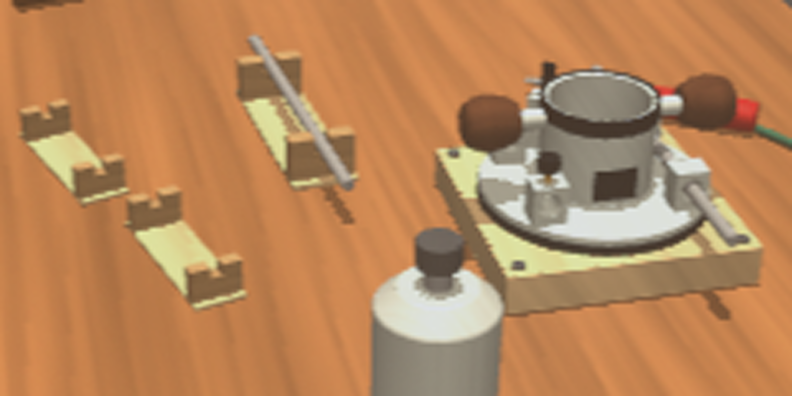

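```bash
cat >> h.py <<'E'
def st():
    s=manip.observe(); q=s['tool_rot']; r=R.from_quat([q[1],q[2],q[3],q[0]]); return s,np.array(s['ee_pos']),r
def down(xa): # tool x at world angle xa, z down
    x=np.array([np.cos(xa),np.sin(xa),0]); z=np.array([0,0,-1.]); return R.from_matrix(np.stack([x,np.cross(z,x),z],1))
def goal(pos,xa):
    s,p,r=st(); t=r.inv().apply(np.array(pos)-p)/.6; w=(r.inv()*down(xa)).as_rotvec()/.5
    print('t',round(s['time'],2),'pos',p.round(4),'F',np.round(s['wrist_force'],1),'w',round(s['grip_width'],4),'| cmd',t.round(4),w.round(3))
E
python3 -c "
from h import *
goal([.45,.22,.36],-1.49)"
```

```text
t 0.15 pos [0.139  0.4802 0.4043] F [ 0.4  0.9 -0.6] w 0.0853 | cmd [-0.6185 -0.2723  0.0741] [-1.000e-03 -2.000e-03 -3.867e+00]
```

Request:
send_rows(
  deltas=[
    [-0.62,-0.27,0.07,0,0,-0.99,1],
    [-0.62,-0.27,0.07,0,0,-0.99,1],
    [-0.62,-0.27,0.07,0,0,-0.99,1],
    [-0.62,-0.27,0.07,0,0,-0.99,1],
    [-0.62,-0.27,0.07,0,0,-0.99,1],
  ],
)

```text
time: 0.65
ee_pos: [0.3181, 0.3317, 0.3805]
tool_rot: [-0.0, -0.109, 0.994, -0.0]
wrist_force: [0.9, 1.1, 0.0]
grip_width: 0.0854
```

```bash
python3 -c "
from h import *
goal([.45,.22,.36],-1.49)"
```

```text
t 0.65 pos [0.3181 0.3317 0.3805] F [0.9 1.1 0. ] w 0.0854 | cmd [-0.1744 -0.2291  0.0342] [-1.000e-03 -2.000e-03 -2.868e+00]
```

Request:
send_rows(
  deltas=[
    [-0.17,-0.23,0.03,0,0,-0.99,1],
    [-0.17,-0.23,0.03,0,0,-0.99,1],
    [-0.17,-0.23,0.03,0,0,-0.99,1],
    [-0.17,-0.23,0.03,0,0,-0.99,1],
    [-0.17,-0.23,0.03,0,0,-0.99,1],
  ],
)

```text
time: 1.15
ee_pos: [0.4501, 0.2158, 0.3615]
tool_rot: [-0.001, -0.349, 0.937, -0.001]
wrist_force: [-0.4, 0.4, -0.5]
grip_width: 0.0855
```

Request:
send_rows(
  deltas=[
    [0,0,0,0,0,-0.99,1],
    [0,0,0,0,0,-0.99,1],
    [0,0,0,0,0,-0.99,1],
    [0,0,0,0,0,-0.99,1],
    [0,0,0,0,0,-0.99,1],
  ],
)

```text
time: 1.65
ee_pos: [0.4499, 0.216, 0.3614]
tool_rot: [-0.001, -0.568, 0.823, -0.001]
wrist_force: [0.3, 0.2, 1.4]
grip_width: 0.0853
```

```bash
python3 -c "
from h import *
goal([.45,.22,.36],-1.49)"
```

```text
t 1.65 pos [0.4499 0.216  0.3614] F [0.3 0.2 1.4] w 0.0853 | cmd [-0.0063  0.0022  0.0023] [ 0.001 -0.005 -0.885]
```

Request:
send_rows(
  deltas=[
    [0,0,0,0,0,-0.88,1],
    [0,0,0,0,0,-0.88,1],
    [0,0,0,0,0,-0.88,1],
    [0,0,0,0,0,-0.88,1],
    [0,0,0,0,0,-0.88,1],
  ],
)

```text
time: 2.15
ee_pos: [0.4498, 0.2161, 0.3614]
tool_rot: [0.001, 0.732, -0.681, 0.0]
wrist_force: [-0.2, -0.2, 1.2]
grip_width: 0.0855
```

```bash
python3 -c "
from h import *
goal([.45,.22,.36],-1.49)
snap('wrist','w1')"
```

```text
t 2.15 pos [0.4498 0.2161 0.3614] F [-0.2 -0.2  1.2] w 0.0855 | cmd [-0.0064 -0.0008  0.0023] [ 0.003 -0.004 -0.016]
```

View pics/w1.png

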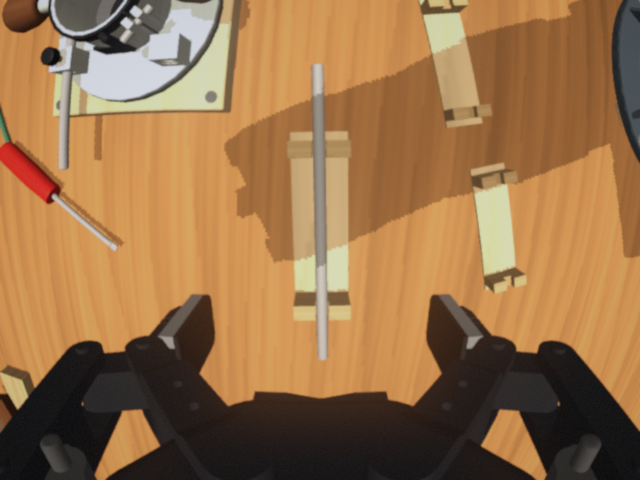

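The wrist view shows the rod from (318,66) to (322,358) in the large rest. The empty left bushing is at (168,48), and the fitted rod's near end is at (63,166).

```bash
cat >> h.py <<'E'
def wray(P,u,v):
    W=np.array(P['world_from_camera']); a=(u-P['cx'])/P['fx']; b=(v-P['cy'])/P['fy']; th=np.hypot(a,b)
    k=np.sin(th)/th if th>1e-9 else 1; d=np.array([a*k,-b*k,-np.cos(th)]); return W[:3,3],W[:3,:3]@d
def wz(P,u,v,z):
    o,d=wray(P,u,v); return o+d*(z-o[2])/d[2]
def wproj(P,p):
    W=np.array(P['world_from_camera']); q=W[:3,:3].T@(np.array(p)-W[:3,3]); th=np.arctan2(np.hypot(q[0],q[1]),-q[2]); ph=np.arctan2(-q[1],q[0]); return P['cx']+P['fx']*th*np.cos(ph),P['cy']+P['fy']*th*np.sin(ph)
def wpt(P,D,u,v):
    o,d=wray(P,u,v); W=np.array(P['world_from_camera']); k=-(W[:3,:3].T@d)[2]; return o+d/k*D[int(v),int(u)]
E
python3 - <<'E'
from h import *
P,im,d=load('w1')
for n,u,v,z in [('rod-',318,66,.03),('rod+',322.5,358,.03),('tw+',63,166,.058)]: print(n,wz(P,u,v,z).round(4),wpt(P,d,u,v-2).round(4))
def cen(im,v,u0,u1):
    g=im[v,u0:u1].astype(int); s=g.max(1)-g.min(1); m=s<45; 
    return u0+np.flatnonzero(m).mean() if m.any() else None,m.sum()
for v in [90,110,180,220,260,280,340]:
    c=cen(im,v,308,334); print(v,c,wz(P,c[0],v,.03).round(4) if c[0] else '')
cv2.imwrite('pics/c3.png',cv2.resize(im[0:180,30:260,::-1],None,fx=3.3,fy=3.3,interpolation=cv2.INTER_CUBIC))
E
```

```text
rod- [0.4595 0.087  0.03  ] [0.4595 0.0865 0.0355]
rod+ [0.4365 0.3451 0.03  ] [0.4369 0.3403 0.034 ]
tw+ [0.6753 0.1727 0.058 ] [0.6725 0.1707 0.0613]
90 (np.float64(317.5), np.int64(12)) [0.4584 0.1071 0.03  ]
110 (np.float64(317.5), np.int64(12)) [0.4572 0.1235 0.03  ]
180 (np.float64(319.0), np.int64(11)) [0.4518 0.1801 0.03  ]
220 (np.float64(320.0), np.int64(11)) [0.4486 0.2131 0.03  ]
260 (np.float64(324.0), np.int64(19)) [0.4427 0.2474 0.03  ]
280 (np.float64(324.0), np.int64(19)) [0.4413 0.2655 0.03  ]
340 (np.float64(322.0), np.int64(9)) [0.4385 0.3252 0.03  ]
```

View pics/c3.png

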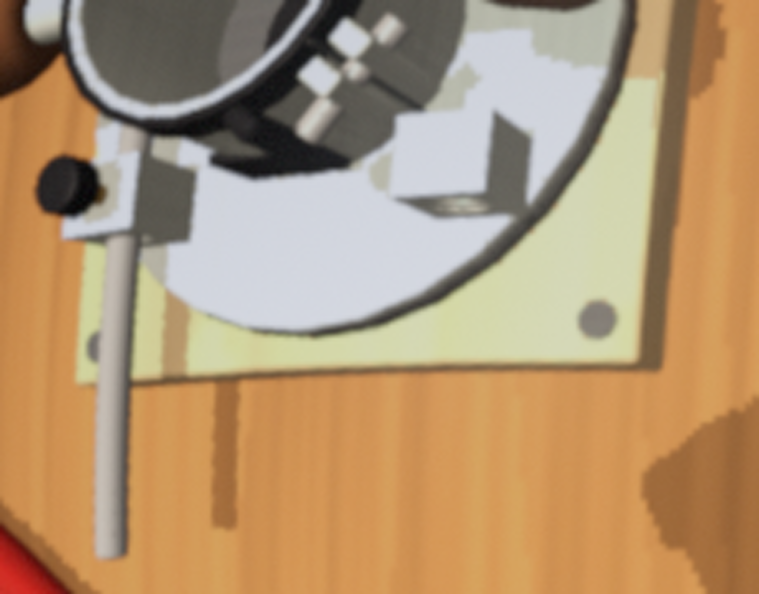

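```bash
python3 -c "
from h import *
goal([.4475,.224,.185],-1.482)"
```

```text
t 2.2 pos [0.4498 0.2161 0.3614] F [-0.7 -0.6 -0.3] w 0.0854 | cmd [-0.014   0.0025  0.294 ] [ 0.002 -0.004 -0.031]
```

Request:
send_rows(
  deltas=[
    [-0.014,0.0025,0.08,0,-0.004,-0.03,1],
    [-0.014,0.0025,0.16,0,-0.004,-0.03,1],
    [-0.014,0.0025,0.22,0,-0.004,-0.03,1],
    [-0.014,0.0025,0.27,0,-0.004,-0.03,1],
    [-0.014,0.0025,0.27,0,-0.004,-0.03,1],
  ],
)

```text
time: 2.7
ee_pos: [0.4459, 0.2233, 0.1962]
tool_rot: [0.003, 0.737, -0.676, -0.001]
wrist_force: [-0.9, -0.5, 1.2]
grip_width: 0.0855
```

```bash
python3 -c "
from h import *
goal([.4475,.224,.185],-1.482)
snap('wrist','w2')"
```

```text
t 2.7 pos [0.4459 0.2233 0.1962] F [-0.9 -0.5  1.2] w 0.0855 | cmd [-0.001  -0.0029  0.0187] [ 0.014 -0.005 -0.007]
```

View pics/w2.png

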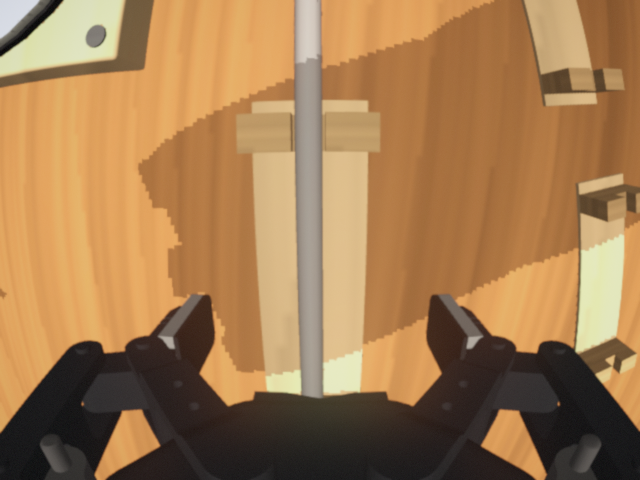

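The rod is at u≈310 while the finger midline is at u≈320, so the gripper is a few mm off centre; I measure this before closing.

Run:
```python
from h import *
P,im,d=load('w2')
g=cv2.cvtColor(im,cv2.COLOR_RGB2HSV)
for v in [20,90,180,220,260,300,330]:
    row=g[v,285:335,1]; m=np.flatnonzero(row<60); u=285+(m.min()+m.max())/2; print(v,m.min()+285,m.max()+285,wz(P,u,v,.03).round(4))
print(P['world_from_camera'].round(4))
```

```text
20 295 319 [0.4582 0.112  0.03  ]
90 295 320 [0.4556 0.1392 0.03  ]
180 296 320 [0.4527 0.1721 0.03  ]
220 297 321 [0.4511 0.187  0.03  ]
260 298 321 [0.4497 0.2026 0.03  ]
300 299 321 [0.4482 0.2193 0.03  ]
330 300 321 [0.447  0.2328 0.03  ]
[[-0.9963  0.0808  0.0293  0.4504]
 [-0.0856 -0.9634 -0.2539  0.1593]
 [ 0.0077 -0.2555  0.9668  0.1659]
 [ 0.      0.      0.      1.    ]]
```

```bash
python3 -c "
from h import *
goal([.4477,.224,.185],-1.479)"
```

```text
t 2.75 pos [0.4468 0.2237 0.1985] F [-0.  -0.4  0.8] w 0.0854 | cmd [-0.0004 -0.0016  0.0225] [ 0.009 -0.002 -0.012]
```

Request:
send_rows(
  deltas=[
    [-0.0004,-0.0016,0.01,0.009,-0.002,-0.012,1],
    [-0.0004,-0.0016,0.018,0.009,-0.002,-0.012,1],
    [-0.0004,-0.0016,0.0225,0.009,-0.002,-0.012,1],
    [-0.0004,-0.0016,0.0225,0.009,-0.002,-0.012,1],
    [-0.0004,-0.0016,0.0225,0.009,-0.002,-0.012,1],
  ],
)

```text
time: 3.25
ee_pos: [0.4478, 0.2241, 0.1854]
tool_rot: [-0.0, 0.739, -0.674, 0.0]
wrist_force: [0.7, -0.4, 0.5]
grip_width: 0.0855
```

```bash
python3 -c "
from h import *
goal([.4477,.224,.185],-1.479)"
```

```text
t 3.25 pos [0.4478 0.2241 0.1854] F [ 0.7 -0.4  0.5] w 0.0855 | cmd [0.0001 0.0002 0.0007] [-0.001 -0.    -0.001]
```

Good accuracy. Close.

Request:
send_rows(
  deltas=[
    [0,0,0.0007,0,0,0,-1],
    [0,0,0.0007,0,0,0,-1],
    [0,0,0.0007,0,0,0,-1],
    [0,0,0.0007,0,0,0,-1],
    [0,0,0.0007,0,0,0,-1],
  ],
)

```text
time: 3.75
ee_pos: [0.4478, 0.2241, 0.185]
tool_rot: [-0.0, 0.739, -0.674, 0.0]
wrist_force: [0.1, 0.2, -0.9]
grip_width: 0.0124
```

Request:
send_rows(
  deltas=[
    [0,0,0,0,0,0,-1],
    [0,0,0,0,0,0,-1],
    [0,0,0,0,0,0,-1],
    [0,0,0,0,0,0,-1],
    [0,0,0,0,0,0,-1],
  ],
)

```text
time: 4.25
ee_pos: [0.4479, 0.2241, 0.1851]
tool_rot: [-0.0, 0.739, -0.674, 0.0]
wrist_force: [-1.2, -0.8, 3.0]
grip_width: 0.0075
```

```bash
python3 -c "
from h import *
goal([.4477,.224,.245],-1.479)"
```

```text
t 4.25 pos [0.4479 0.2241 0.1851] F [-1.2 -0.8  3. ] w 0.0075 | cmd [ 0.0001  0.0002 -0.0999] [-0.002  0.    -0.001]
```

Request:
send_rows(
  deltas=[
    [0,0,-0.02,0,0,0,-1],
    [0,0,-0.04,0,0,0,-1],
    [0,0,-0.07,0,0,0,-1],
    [0,0,-0.1,0,0,0,-1],
    [0,0,-0.1,0,0,0,-1],
  ],
)

```text
time: 4.75
ee_pos: [0.4485, 0.2245, 0.2477]
tool_rot: [-0.002, 0.739, -0.674, 0.001]
wrist_force: [1.7, 0.6, -1.1]
grip_width: 0.0077
```

```bash
python3 -c "
from h import *
goal([.4477,.224,.245],-1.479)
snap('wrist','w3');snap('side','s3');P,im,d=snap('scene','f3')
im2=load('s3')[1]
a=cv2.resize(im2[150:330,200:440,::-1],(480,360),interpolation=cv2.INTER_CUBIC);
b=cv2.resize(im[130:310,260:500,::-1],(480,360),interpolation=cv2.INTER_CUBIC)
cv2.imwrite('pics/c4.png',cv2.resize(np.hstack([a,b]),(800,300)))"
```

```text
t 4.75 pos [0.4485 0.2245 0.2477] F [ 1.7  0.6 -1.1] w 0.0077 | cmd [0.0007 0.0014 0.0045] [-0.009  0.003 -0.   ]
```

View pics/c4.png

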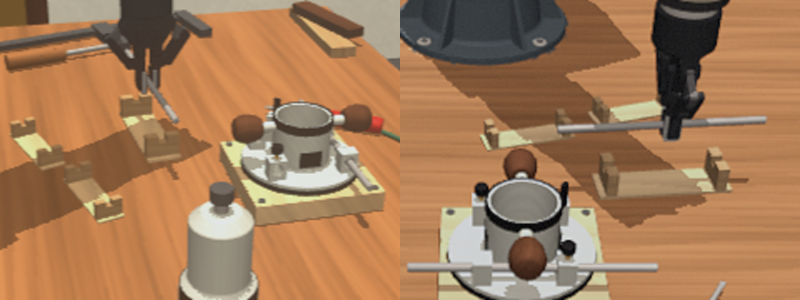

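View pics/w3.png

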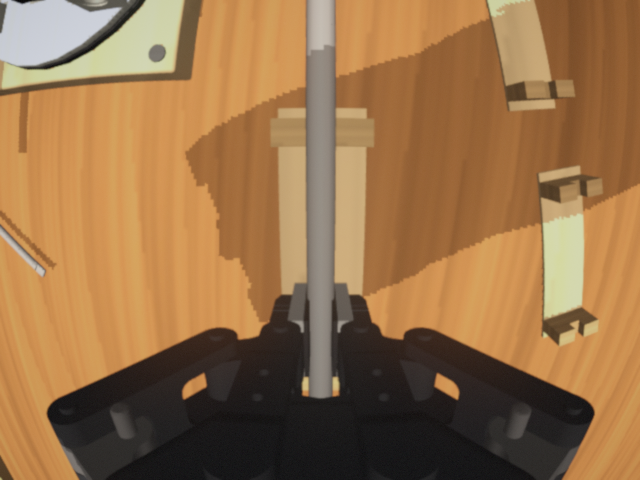

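```bash
python3 -c "
from h import *
goal([.61,.22,.36],-1.571)"
```

```text
t 4.9 pos [0.4476 0.224  0.2447] F [-0.4 -0.2 -1.4] w 0.0078 | cmd [ 0.0314 -0.269  -0.1919] [-0.001 -0.     0.183]
```

Request:
send_rows(
  deltas=[
    [0.0,-0.02,-0.07,0,0,0.05,-1],
    [0.01,-0.07,-0.13,0,0,0.1,-1],
    [0.03,-0.14,-0.19,0,0,0.15,-1],
    [0.03,-0.21,-0.19,0,0,0.18,-1],
    [0.03,-0.268,-0.19,0,0,0.183,-1],
  ],
)

```text
time: 5.4
ee_pos: [0.6115, 0.2204, 0.3592]
tool_rot: [0.001, -0.707, 0.708, -0.001]
wrist_force: [-0.0, 1.2, -1.8]
grip_width: 0.008
```

Request:
send_rows(
  deltas=[
    [0,-0.01,0,0,0,0,-1],
    [0,-0.01,0,0,0,0,-1],
    [0,-0.01,0,0,0,0,-1],
    [0,-0.01,0,0,0,0,-1],
    [0,-0.01,0,0,0,0,-1],
  ],
)

```text
time: 5.9
ee_pos: [0.6167, 0.2205, 0.3596]
tool_rot: [0.001, -0.707, 0.707, -0.001]
wrist_force: [-0.6, -0.2, -2.2]
grip_width: 0.0076
```

```bash
python3 -c "
from h import *
goal([.61,.22,.36],-1.571)
snap('wrist','w4')
goal([.61,.22,.36],-1.571)"
```

```text
t 5.9 pos [0.6167 0.2205 0.3596] F [-0.6 -0.2 -2.2] w 0.0076 | cmd [ 0.0008  0.0112 -0.0008] [-0.004  0.001 -0.001]
t 5.95 pos [0.6169 0.2205 0.3596] F [-0.4  0.2 -1. ] w 0.0079 | cmd [ 0.0008  0.0114 -0.0007] [-0.004  0.001 -0.001]
```

View pics/w4.png

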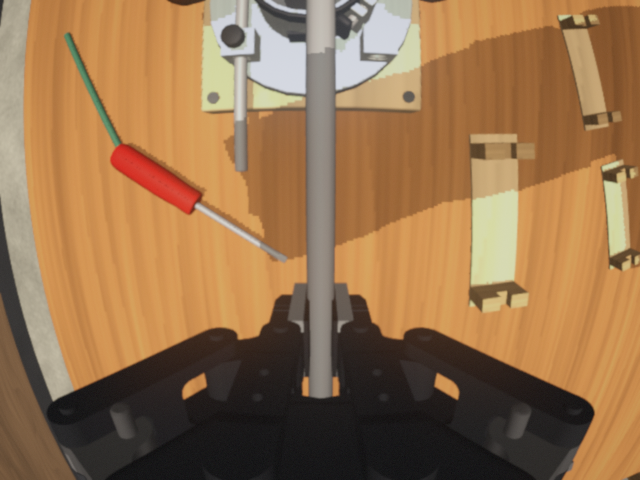

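The view cuts off the far bushing, so I move 120 mm further toward -y. The rod stays at about z = 0.2, above everything there.

Request:
send_rows(
  deltas=[
    [0.05,0,0,0,0,0,-1],
    [0.11,0,0,0,0,0,-1],
    [0.17,0,0,0,0,0,-1],
    [0.2,0,0,0,0,0,-1],
    [0.2,0,0,0,0,0,-1],
  ],
)

```text
time: 6.45
ee_pos: [0.6165, 0.0985, 0.36]
tool_rot: [0.001, -0.706, 0.708, -0.001]
wrist_force: [-0.3, 0.8, -2.3]
grip_width: 0.0077
```

Request:
send_rows(
  deltas=[
    [0,0,0,0,0,0,-1],
    [0,0,0,0,0,0,-1],
    [0,0,0,0,0,0,-1],
    [0,0,0,0,0,0,-1],
    [0,0,0,0,0,0,-1],
  ],
)

```text
time: 6.95
ee_pos: [0.6165, 0.099, 0.3599]
tool_rot: [0.001, -0.706, 0.708, -0.001]
wrist_force: [-0.3, 0.5, -1.8]
grip_width: 0.0077
```

```bash
python3 -c "
from h import *
goal([.61,.22,.36],-1.571)
snap('wrist','w5')
goal([.61,.22,.36],-1.571)"
```

```text
t 6.95 pos [0.6165 0.099  0.3599] F [-0.3  0.5 -1.8] w 0.0077 | cmd [-2.017e-01  1.140e-02 -1.000e-04] [-0.005  0.001 -0.005]
t 7.0 pos [0.6165 0.0989 0.3599] F [-0.   0.1 -1.2] w 0.0077 | cmd [-2.019e-01  1.140e-02 -1.000e-04] [-0.005  0.001 -0.005]
```

View pics/w5.png

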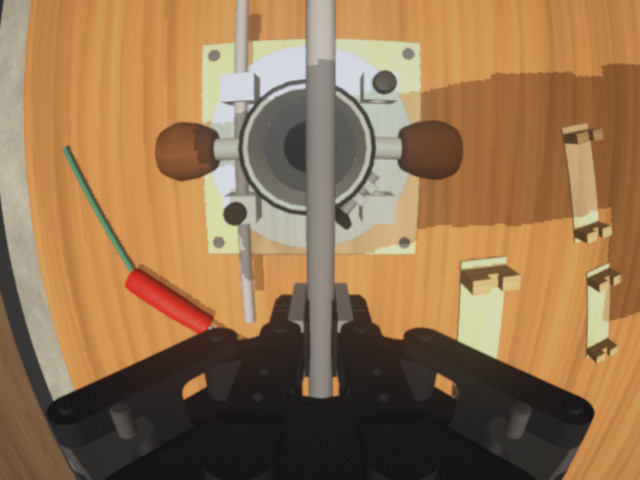

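The view shows the whole base. The board corners are near (203,44), (420,40), (417,254) and (208,254), the fitted rod's near end is at (249,321), and the empty bushings are at about (381,90) and (377,208).

Run:
```python
from h import *
P,im,d=load('w5')
g=cv2.cvtColor(im,cv2.COLOR_RGB2HSV)
cv2.imwrite('pics/c5.png',np.hstack([cv2.resize(im[30:270,190:310,::-1],None,fx=2.5,fy=2.5,interpolation=cv2.INTER_CUBIC),cv2.resize(im[30:270,330:450,::-1],None,fx=2.5,fy=2.5,interpolation=cv2.INTER_CUBIC)]))
# twin line
for v in [5,20,30,262,275,290,305,315]:
    row=g[v,225:262,1].astype(int); m=np.flatnonzero(row<60); 
    if len(m): u=225+(m.min()+m.max())/2; print(v,m.min()+225,m.max()+225,wz(P,u,v,.058).round(4))
print('end',wz(P,249,322,.058).round(4))
for u,v in [(203,44),(420,40),(417,254),(208,254)]: print('corner',wz(P,u,v,.03).round(4))
for n,u,v,z in [('screw',214.5,56,.03),('screw',408,54,.03),('screw',404.5,243,.03),('screw',219,243,.03)]: print(n,wz(P,u,v,z).round(4))
```

```text
5 237 247 [ 0.674  -0.0751  0.058 ]
20 236 247 [ 0.674  -0.0624  0.058 ]
30 236 247 [ 0.6738 -0.0542  0.058 ]
262 240 250 [0.6747 0.1237 0.058 ]
275 241 250 [0.675  0.1345 0.058 ]
290 242 252 [0.6747 0.1473 0.058 ]
305 243 253 [0.6748 0.1605 0.058 ]
315 244 253 [0.6751 0.1696 0.058 ]
end [0.6751 0.1761 0.058 ]
corner [ 0.7125 -0.0541  0.03  ]
corner [ 0.5343 -0.0556  0.03  ]
corner [0.5328 0.126  0.03  ]
corner [0.7137 0.1258 0.03  ]
screw [ 0.7023 -0.0423  0.03  ]
screw [ 0.5448 -0.0424  0.03  ]
screw [0.5446 0.1162 0.03  ]
screw [0.7029 0.1159 0.03  ]
```

View pics/c5.png

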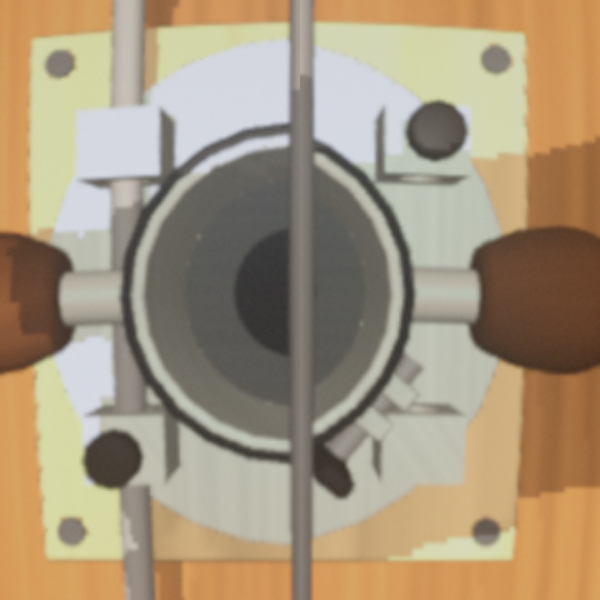

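Run:
```python
from h import *
P,im,d=load('w5')
for u,v in [(340,214),(343,220),(346,224),(341,226),(357,203),(372,180),(381,205),(381,196),(370,95),(385,82),(430,150)]: print(u,v,wpt(P,d,u,v).round(4))
g=cv2.cvtColor(im,cv2.COLOR_RGB2HSV)
# held rod centre: edges by gray gradient
gr=cv2.cvtColor(im,cv2.COLOR_RGB2GRAY).astype(float)
for v in [70,120,150,265,275]:
    r=np.diff(cv2.GaussianBlur(gr[v:v+1,295:346],(3,1),0)[0]); 
    m=np.flatnonzero(g[v,295:346,1]<40); print(v,np.argsort(-abs(r))[:4]+295, 295+m.min(),295+m.max(), [wz(P,295+(m.min()+m.max())/2,v,.2049).round(4)])
```

```text
340 214 [0.604  0.0765 0.1091]
343 220 [0.6025 0.0792 0.1138]
346 224 [0.6006 0.0817 0.1137]
341 226 [0.6036 0.0828 0.1139]
357 203 [0.5929 0.0713 0.0993]
372 180 [0.5826 0.0574 0.0915]
381 205 [0.5731 0.0769 0.072 ]
381 196 [0.5729 0.0708 0.0697]
370 95 [ 5.816e-01 -4.000e-04  7.080e-02]
385 82 [ 0.5744 -0.0068  0.0899]
430 150 [0.5508 0.0365 0.113 ]
70 [335 305 334 304] 295 345 [array([0.6158, 0.0095, 0.2049])]
120 [306 333 305 334] 295 345 [array([0.6158, 0.0266, 0.2049])]
150 [305 306 304 333] 295 345 [array([0.6158, 0.0366, 0.2049])]
265 [334 305 306 333] 309 332 [array([0.6157, 0.0766, 0.2049])]
275 [334 306 305 333] 310 331 [array([0.6157, 0.0804, 0.2049])]
```

```bash
python3 -c "
from h import *
goal([.5748,.245,.36],-1.574)"
```

```text
t 7.0 pos [0.6165 0.0989 0.3599] F [-0.   0.1 -1.2] w 0.0077 | cmd [-2.434e-01  7.020e-02 -2.000e-04] [-0.005  0.001  0.001]
```

Request:
send_rows(
  deltas=[
    [-0.07,0.02,0,0,0,0,-1],
    [-0.14,0.04,0,0,0,0,-1],
    [-0.2,0.07,0,-0.005,0,0,-1],
    [-0.243,0.07,0,-0.005,0,0,-1],
    [-0.243,0.07,0,-0.005,0,0,-1],
  ],
)

```text
time: 7.5
ee_pos: [0.5742, 0.248, 0.3598]
tool_rot: [-0.0, 0.707, -0.707, -0.0]
wrist_force: [-0.6, -0.1, -1.7]
grip_width: 0.0078
```

```bash
python3 -c "
from h import *
goal([.5748,.245,.213],-1.574)"
```

```text
t 7.5 pos [0.5742 0.248  0.3598] F [-0.6 -0.1 -1.7] w 0.0078 | cmd [ 0.0052 -0.0011  0.2447] [-0.     0.002  0.008]
```

Request:
send_rows(
  deltas=[
    [0.0,-0.001,0.08,0,0,0.008,-1],
    [0.0,-0.001,0.15,0,0,0.008,-1],
    [0.0,-0.001,0.21,0,0,0.008,-1],
    [0.0,-0.001,0.245,0,0.002,0.008,-1],
    [0.0,-0.001,0.245,0,0.002,0.008,-1],
  ],
)

```text
time: 8.0
ee_pos: [0.5737, 0.2472, 0.2097]
tool_rot: [-0.002, -0.706, 0.708, 0.001]
wrist_force: [-0.7, 0.4, -2.0]
grip_width: 0.0076
```

Request:
send_rows(
  deltas=[
    [0,0,0,0,0,0,-1],
    [0,0,0,0,0,0,-1],
    [0,0,0,0,0,0,-1],
    [0,0,0,0,0,0,-1],
    [0,0,0,0,0,0,-1],
  ],
)

```text
time: 8.5
ee_pos: [0.5739, 0.2472, 0.2103]
tool_rot: [-0.002, -0.706, 0.708, 0.001]
wrist_force: [-1.0, 0.5, -1.5]
grip_width: 0.0079
```

```bash
python3 -c "
from h import *
goal([.5748,.245,.213],-1.574)
snap('wrist','w6')
P,im,d=snap('scene','f6')
cv2.imwrite('pics/c6.png',cv2.resize(im[180:340,250:490,::-1],None,fx=3.3,fy=3.3,interpolation=cv2.INTER_CUBIC))"
```

```text
t 8.5 pos [0.5739 0.2472 0.2103] F [-1.   0.5 -1.5] w 0.0079 | cmd [ 0.0037 -0.0016 -0.0045] [ 0.008 -0.004 -0.001]
```

View pics/w6.png

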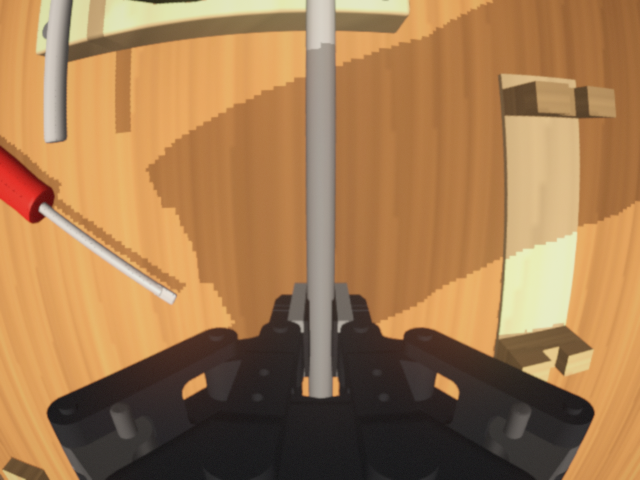

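View pics/c6.png

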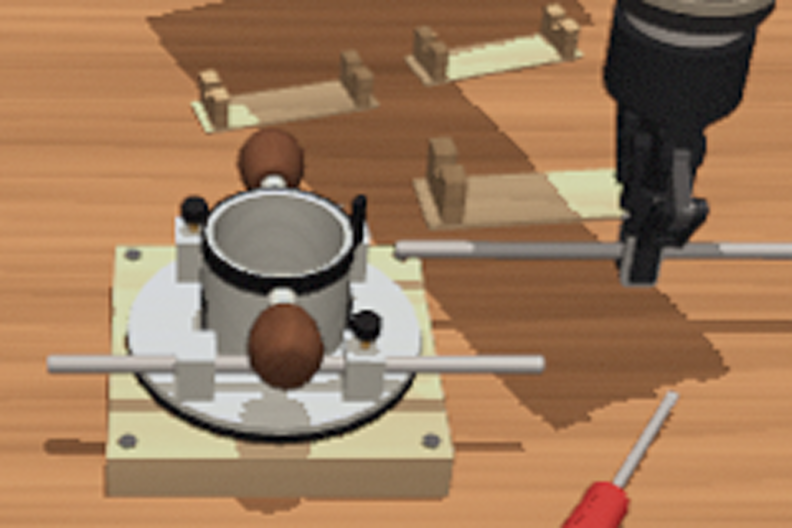

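The rod is poised about 15 mm short of the left bushing. In w6 it and the fitted rod lie at nearly the same height, so I compare the two directly.

Run:
```python
from h import *
P,im,d=load('w6')
gr=cv2.GaussianBlur(cv2.cvtColor(im,cv2.COLOR_RGB2GRAY).astype(np.float32),(3,3),0)
S=cv2.cvtColor(im,cv2.COLOR_RGB2HSV)[:,:,1].astype(float)
def edges(v,a,b):
    m=np.flatnonzero(S[v,a:b]<55); return a+m.min(),a+m.max()
for v in [60,80,100,120,130]:
    l,r=edges(v,35,85); print('twin',v,l,r,wz(P,(l+r)/2,v,.058).round(4))
for v in [60,80,100,120,150,200,250,270]:
    l,r=edges(v,300,342); print('rod',v,l,r,wz(P,(l+r)/2,v,.0555).round(4))
for v in range(136,146): print(v,S[v,54:58],end=' ')
print(wz(P,56,141.5,.058).round(4))
# scene rows: rod & twin line heights
P,im,d=load('f6')
S=cv2.cvtColor(im,cv2.COLOR_RGB2HSV)[:,:,1].astype(float)
def ve(u,a,b):
    m=np.flatnonzero(S[a:b,u]<70); return a+m.min(),a+m.max()
for u in [373,380,390,400,410,420,430,465,480]: t,b=ve(u,245,265); print('rod',u,t,b,onz(P,u,(t+b)/2,.057).round(4))
for u in [268,280,295,390,400,410]: t,b=ve(u,280,300); print('tw',u,t,b,onz(P,u,(t+b)/2,.058).round(4))
```

```text
twin 60 45 67 [0.6748 0.1418 0.058 ]
twin 80 44 65 [0.6752 0.15   0.058 ]
twin 100 44 65 [0.675  0.1581 0.058 ]
twin 120 44 65 [0.6751 0.1661 0.058 ]
twin 130 44 65 [0.6752 0.1701 0.058 ]
rod 60 307 333 [0.572  0.1539 0.0555]
rod 80 307 334 [0.5719 0.1609 0.0555]
rod 100 307 333 [0.5721 0.1678 0.0555]
rod 120 307 333 [0.5721 0.1745 0.0555]
rod 150 307 334 [0.572  0.1846 0.0555]
rod 200 307 333 [0.5722 0.2015 0.0555]
rod 250 308 333 [0.5721 0.219  0.0555]
rod 270 308 333 [0.5721 0.2264 0.0555]
136 [21. 23. 22. 24.] 137 [22. 23. 24. 24.] 138 [22. 22. 25. 24.] 139 [23. 23. 25. 24.] 140 [25. 24. 27. 26.] 141 [35. 40. 46. 65.] 142 [109. 119. 124. 131.] 143 [141. 142. 142. 143.] 144 [143. 143. 142. 143.] 145 [144. 143. 142. 143.] [0.6746 0.1747 0.058 ]
rod 373 253 264 [0.5837 0.1161 0.057 ]
rod 380 253 257 [0.5729 0.1305 0.057 ]
rod 390 253 257 [0.5729 0.1495 0.057 ]
rod 400 253 257 [0.5728 0.1685 0.057 ]
rod 410 254 257 [0.5743 0.1872 0.057 ]
rod 420 254 257 [0.5742 0.2062 0.057 ]
rod 430 254 257 [0.5741 0.2253 0.057 ]
rod 465 254 257 [0.5739 0.2921 0.057 ]
rod 480 254 257 [0.5738 0.3208 0.057 ]
tw 268 288 292 [ 0.6741 -0.0758  0.058 ]
tw 280 288 292 [ 0.6741 -0.0551  0.058 ]
tw 295 280 297 [ 0.6702 -0.0292  0.058 ]
tw 390 288 292 [0.6741 0.1359 0.058 ]
tw 400 288 292 [0.6741 0.1534 0.058 ]
tw 410 288 292 [0.6741 0.1709 0.058 ]
```

Run:
```python
from h import *
def grasp(p,q):
    r=R.from_quat([q[1],q[2],q[3],q[0]]); return np.array(p)+r.apply([0,0,.155]), r.apply([1,0,0])
s,p,r=st(); print('now',grasp(p,s['tool_rot']), s['tool_rot'].round(4), p)
print(r.apply([1,0,0]))
P5=load('w5')[0];P6=load('w6')[0];P1=load('w1')[0]
# camera in tool frame from w6
W=P6['world_from_camera']; Rc=W[:3,:3]
print('cam in tool', r.inv().apply(W[:3,3]-p).round(4)); print((r.as_matrix().T@Rc).round(4))
T=r.as_matrix().T@Rc
# tool rot at w5
R5=P5['world_from_camera'][:3,:3]@T.T; p5=P5['world_from_camera'][:3,3]-R5@r.inv().apply(W[:3,3]-p)
print('grasp5',p5,p5+R5@[0,0,.155])
for u,v,z in [(380,212,.071),(380.5,85,.071)]: print('boss',wz(P5,u,v,z).round(4))
# scene & boss top
```

```text
now (array([0.57307629, 0.24690963, 0.05502028]), array([-0.0034799 , -0.99999189,  0.00202931])) [-0.0023 -0.7059  0.7083  0.0008] [0.5737502  0.24722182 0.2100185 ]
[-0.0034799  -0.99999189  0.00202931]
cam in tool [0.0641 0.0007 0.0302]
[[ 6.000e-04  9.662e-01  2.578e-01]
 [ 1.000e+00 -5.000e-04 -5.000e-04]
 [-4.000e-04  2.578e-01 -9.662e-01]]
grasp5 [0.61638896 0.09894431 0.35963188] [0.61671294 0.09896527 0.20463222]
boss [0.5735 0.0821 0.071 ]
boss [ 0.5743 -0.0078  0.071 ]
```

Run:
```python
from h import *
def prof(tag,u,a,b):
    P,im,d=load(tag); print(tag,u,[(v,im[v,u].tolist(),round(float(d[v,u]),4)) for v in range(a,b)])
prof('f6',395,250,261); prof('f6',395,285,296)
P,im,d=load('f6')
for p in [(.5731,.16,.055),(.5731,.16,.052),(.675,.15,.058),(.676,.15,.058)]: print(p,proj(P,p))
P,im,d=load('w6'); 
print([(v,wpt(P,d,320,v).round(4)) for v in (60,100,150,200,250)]); print([(v,wpt(P,d,54,v).round(4)) for v in (80,120)])
P,im,d=load('f6')
for u,v in [(395,253),(395,254),(395,255),(395,289),(395,290),(395,291)]: print(u,v,pt(P,d,u,v).round(4))
```

```text
f6 395 [(250, [134, 90, 58], 1.1691), (251, [141, 95, 61], 1.1654), (252, [137, 96, 67], 1.1646), (253, [124, 113, 104], 1.0606), (254, [136, 131, 125], 1.0592), (255, [139, 132, 128], 1.0599), (256, [125, 120, 115], 1.0584), (257, [107, 100, 95], 1.0583), (258, [112, 83, 62], 1.0607), (259, [129, 87, 55], 1.1427), (260, [131, 86, 55], 1.1435)]
f6 395 [(285, [136, 92, 58], 1.0778), (286, [132, 88, 55], 1.0739), (287, [144, 115, 97], 1.076), (288, [192, 188, 182], 0.9756), (289, [212, 208, 201], 0.9745), (290, [192, 184, 178], 0.9761), (291, [149, 145, 140], 0.9726), (292, [117, 105, 98], 0.9748), (293, [168, 120, 88], 0.974), (294, [203, 146, 98], 1.051), (295, [194, 139, 92], 1.0557)]
(0.5731, 0.16, 0.055) (np.float64(395.4518738744528), np.float64(255.92621784502185))
(0.5731, 0.16, 0.052) (np.float64(395.2854812830077), np.float64(257.18258982571825))
(0.675, 0.15, 0.058) (np.float64(398.1127822371825), np.float64(290.3403349555364))
(0.676, 0.15, 0.058) (np.float64(398.19552125174937), np.float64(290.72035241313876))
[(60, array([0.5721, 0.1552, 0.0607])), (100, array([0.5721, 0.1681, 0.0583])), (150, array([0.5722, 0.1845, 0.0611])), (200, array([0.5722, 0.2007, 0.0606])), (250, array([0.5723, 0.2174, 0.0611]))]
[(80, array([0.6714, 0.1512, 0.0628])), (120, array([0.6718, 0.1667, 0.0622]))]
395 253 [0.5734 0.1584 0.0622]
395 254 [0.5756 0.1581 0.0615]
395 255 [0.5761 0.1582 0.0595]
395 289 [0.678  0.1435 0.0637]
395 290 [0.6778 0.1438 0.0612]
395 291 [0.6814 0.1432 0.0621]
```

```bash
python3 -c "
from h import *
goal([.575,.245,.213],-1.573)"
```

```text
t 8.6 pos [0.5738 0.2472 0.21  ] F [ 0.3  0.3 -0.7] w 0.0079 | cmd [ 0.0037 -0.0021 -0.005 ] [ 0.009 -0.004 -0.003]
```

Request:
send_rows(
  deltas=[
    [0.003,-0.002,-0.005,0.009,-0.004,-0.003,-1],
    [0.003,-0.002,-0.005,0.009,-0.004,-0.003,-1],
    [0.003,-0.002,-0.005,0.009,-0.004,-0.003,-1],
    [0.003,-0.002,-0.005,0.009,-0.004,-0.003,-1],
    [0.003,-0.002,-0.005,0.009,-0.004,-0.003,-1],
  ],
)

```text
time: 9.1
ee_pos: [0.575, 0.2454, 0.213]
tool_rot: [0.0, -0.706, 0.708, -0.0]
wrist_force: [-0.5, 0.4, -1.3]
grip_width: 0.0078
```

Run:
```python
from h import *
goal([.575,.205,.213],-1.573)
snap('side','s7'); snap('scene','f7'); 
a=load('s7')[1]; b=load('f7')[1]
cv2.imwrite('pics/c7.png',np.hstack([cv2.resize(a[190:290,280:440,::-1],(400,250),interpolation=cv2.INTER_CUBIC),cv2.resize(b[220:320,310:470,::-1],(400,250),interpolation=cv2.INTER_CUBIC)]))
```

```text
t 9.1 pos [0.575  0.2454 0.213 ] F [-0.5  0.4 -1.3] w 0.0078 | cmd [ 0.0674 -0.0002 -0.0001] [-0. -0.  0.]
```

View pics/c7.png

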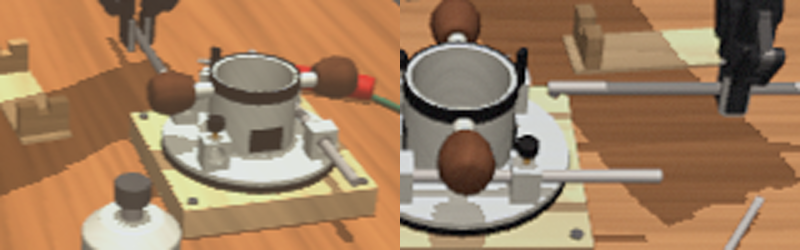

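Request:
send_rows(
  deltas=[
    [0.01,0,0,0,0,0,-1],
    [0.02,0,0,0,0,0,-1],
    [0.028,0,0,0,0,0,-1],
    [0.034,0,0,0,0,0,-1],
    [0.04,0,0,0,0,0,-1],
  ],
)

```text
time: 9.7
ee_pos: [0.5749, 0.221, 0.213]
tool_rot: [-0.0, -0.706, 0.708, -0.0]
wrist_force: [0.9, 0.4, -1.5]
grip_width: 0.0076
```

Run:
```python
from h import *
goal([.575,.205,.213],-1.573)
snap('scene','f8'); snap('wrist','w8'); 
b=load('f8')[1]
cv2.imwrite('pics/c8.png',np.hstack([cv2.resize(load('w8')[1][0:240,200:440,::-1],(400,400),interpolation=cv2.INTER_CUBIC),cv2.resize(b[230:290,320:380,::-1],(400,400),interpolation=cv2.INTER_CUBIC)]))
```

```text
t 9.7 pos [0.5749 0.221  0.213 ] F [ 0.9  0.4 -1.5] w 0.0076 | cmd [ 0.0266 -0.0002 -0.    ] [-0. -0. -0.]
```

View pics/c8.png

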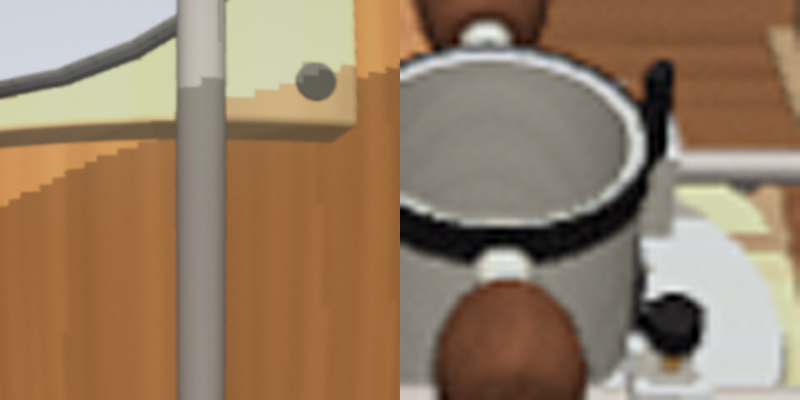

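No contact yet and the tip is at the mouth. I advance in small steps.

Request:
send_rows(
  deltas=[
    [0.005,0,0,0,0,0,-1],
    [0.009,0,0,0,0,0,-1],
    [0.013,0,0,0,0,0,-1],
    [0.017,0,0,0,0,0,-1],
    [0.02,0,0,0,0,0,-1],
  ],
)

```text
time: 10.3
ee_pos: [0.5749, 0.2087, 0.213]
tool_rot: [-0.0, -0.706, 0.708, -0.0]
wrist_force: [-0.5, 0.5, -1.8]
grip_width: 0.0078
```

Run:
```python
from h import *
goal([.575,.19,.213],-1.573)
snap('wrist','w9'); 
cv2.imwrite('pics/c9.png',load('w9')[1][0:300,100:540,::-1])
```

```text
t 10.3 pos [0.5749 0.2087 0.213 ] F [-0.5  0.5 -1.8] w 0.0078 | cmd [ 0.0312 -0.0003 -0.    ] [ 0.    -0.    -0.001]
```

View pics/c9.png

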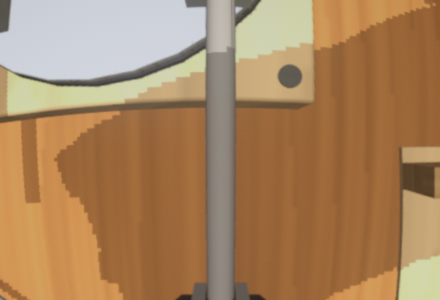

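No force with the tip about 18 mm past the mouth, so it has entered cleanly. I continue.

Request:
send_rows(
  deltas=[
    [0.008,0,0,0,0,0,-1],
    [0.016,0,0,0,0,0,-1],
    [0.024,0,0,0,0,0,-1],
    [0.032,0,0,0,0,0,-1],
    [0.04,0,0,0,0,0,-1],
  ],
)

```text
time: 10.85
ee_pos: [0.5749, 0.1841, 0.213]
tool_rot: [-0.0, -0.706, 0.708, -0.0]
wrist_force: [0.6, 0.4, -1.3]
grip_width: 0.0077
```

Run:
```python
from h import *
goal([.575,.15,.213],-1.573)
snap('wrist','w10'); 
cv2.imwrite('pics/c10.png',cv2.resize(load('w10')[1][0:200,200:440,::-1],(720,600)))
```

```text
t 10.85 pos [0.5749 0.1841 0.213 ] F [ 0.6  0.4 -1.3] w 0.0077 | cmd [ 0.0568 -0.0004  0.0001] [-0.    -0.001 -0.001]
```

View pics/c10.png

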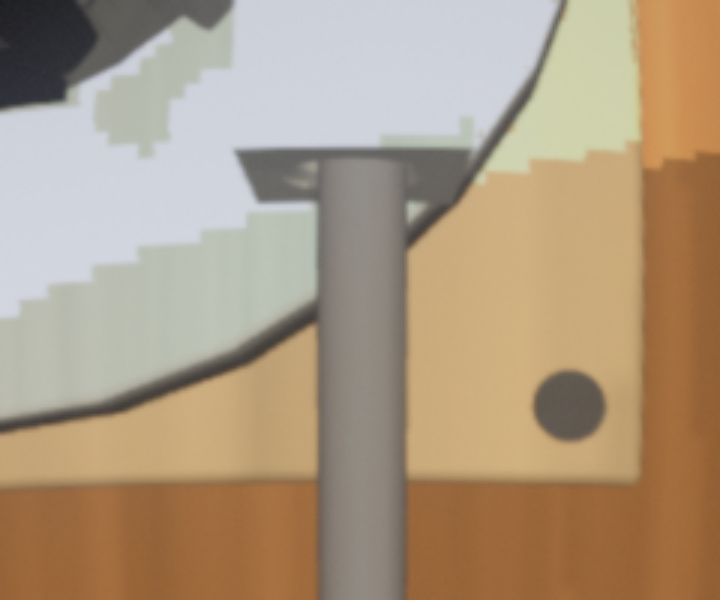

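The rod is inside the bore, about 0.7 mm to the right (-x) of centre: the bright gap shows only on the left, at (300,178) in the crop. I nudge it +x and continue.

Request:
send_rows(
  deltas=[
    [0,-0.0012,0,0,0,0,-1],
    [0.01,-0.0012,0,0,0,0,-1],
    [0.02,-0.0012,0,0,0,0,-1],
    [0.03,-0.0012,0,0,0,0,-1],
    [0.04,-0.0012,0,0,0,0,-1],
  ],
)

```text
time: 11.4
ee_pos: [0.5755, 0.1589, 0.213]
tool_rot: [-0.0, -0.706, 0.708, -0.0]
wrist_force: [-0.1, -0.0, -1.6]
grip_width: 0.0076
```

Run:
```python
from h import *
goal([.5756,.15,.213],-1.573)
snap('wrist','w11'); 
cv2.imwrite('pics/c11.png',cv2.resize(load('w11')[1][0:260,200:440,::-1],(555,600)))
```

```text
t 11.4 pos [0.5755 0.1589 0.213 ] F [-0.1 -0.  -1.6] w 0.0076 | cmd [ 0.0149 -0.0003  0.0001] [ 0.    -0.001 -0.002]
```

View pics/c11.png

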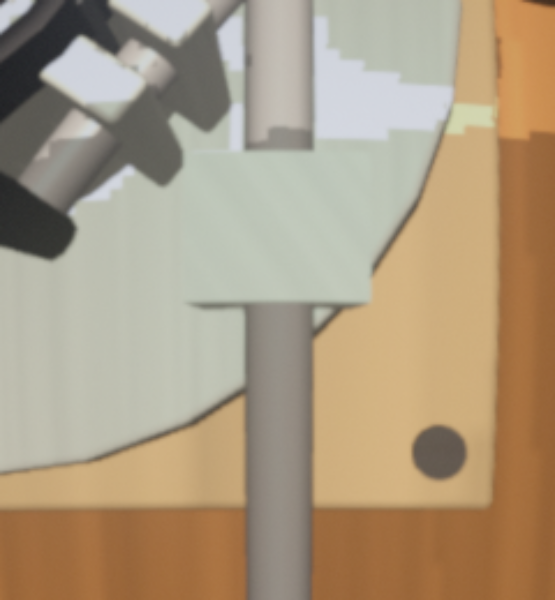

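The rod is through the left bushing and centred: the boss runs 185–371 and the rod centre is at 280 in the crop. On to the right bushing.

Request:
send_rows(
  deltas=[
    [0.01,0,0,0,0,0,-1],
    [0.02,0,0,0,0,0,-1],
    [0.028,0,0,0,0,0,-1],
    [0.034,0,0,0,0,0,-1],
    [0.04,0,0,0,0,0,-1],
  ],
)

```text
time: 11.95
ee_pos: [0.5754, 0.1338, 0.2131]
tool_rot: [-0.0, -0.706, 0.708, -0.0]
wrist_force: [-0.3, 0.3, -1.6]
grip_width: 0.0072
```

Run:
```python
from h import *
goal([.5756,.12,.213],-1.573)
snap('wrist','w12'); 
cv2.imwrite('pics/c12.png',cv2.resize(load('w12')[1][0:260,200:440,::-1],(555,600)))
```

```text
t 11.95 pos [0.5754 0.1338 0.2131] F [-0.3  0.3 -1.6] w 0.0072 | cmd [ 0.0231 -0.0004  0.0001] [ 0.    -0.002 -0.003]
```

View pics/c12.png

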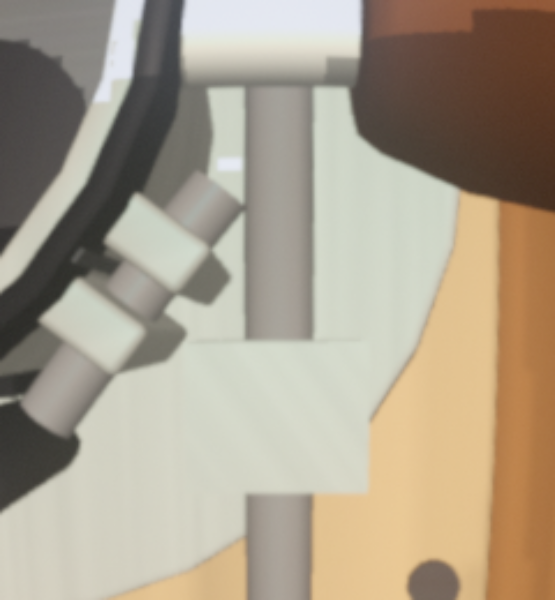

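The tip is at the right bushing's inner face with no force. I advance only another 5 mm, because the gripper body would come near the black lever at y≈0.084, z≈0.114.

Request:
send_rows(
  deltas=[
    [0.002,0,0,0,0,0,-1],
    [0.004,0,0,0,0,0,-1],
    [0.006,0,0,0,0,0,-1],
    [0.008,0,0,0,0,0,-1],
    [0.008,0,0,0,0,0,-1],
  ],
)

```text
time: 12.5
ee_pos: [0.5754, 0.1286, 0.213]
tool_rot: [-0.0, -0.706, 0.709, -0.0]
wrist_force: [-0.0, 0.1, -1.6]
grip_width: 0.0079
```

Run:
```python
from h import *
goal([.5756,.12,.213],-1.573)
for n in ['wrist','side','scene']: snap(n,n[0]+n[1]+'13'); 
a=load('wr13')[1][0:260,200:440,::-1]; b=load('si13')[1][195:285,300:440,::-1]; c=load('sc13')[1][210:300,290:430,::-1]
f=lambda x:cv2.resize(x,(400,257),interpolation=cv2.INTER_CUBIC)
cv2.imwrite('pics/c13.png',np.hstack([cv2.resize(a,(400,514)),np.vstack([f(b),f(c)])]))
```

```text
t 12.5 pos [0.5754 0.1286 0.213 ] F [-0.   0.1 -1.6] w 0.0079 | cmd [ 0.0143 -0.0005  0.0001] [ 0.    -0.002 -0.004]
```

View pics/c13.png

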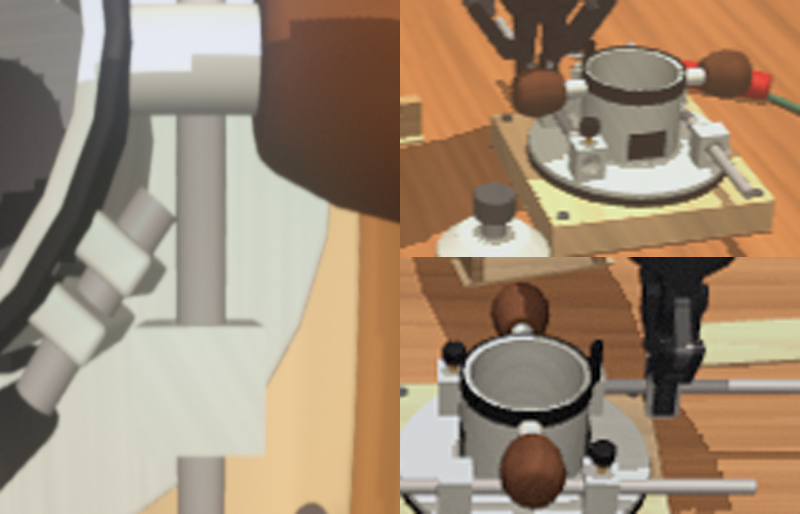

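Run:
```python
from h import *
P,im,d=load('sc13')
r=cv2.cvtColor(im,cv2.COLOR_RGB2HSV)[:,:,1]
for v in (253,254,255,256): print(v,r[v,440:475].tolist())
P0,i0,_=load('scene0'); r0=cv2.cvtColor(i0,cv2.COLOR_RGB2HSV)[:,:,1]
print(r0[290,258:272].tolist(), r0[290,408:420].tolist())
for u in (450,455,460): print(u,onz(P,u,254.5,.058))
for u in (264.5,413.5): print('tw',onz(P0,u,290,.058))
# right boss outer face / left boss pixel in scene?
cv2.imwrite('pics/c14.png',cv2.resize(im[215:305,280:460,::-1],(800,400),interpolation=cv2.INTER_CUBIC))
```

```text
253 [12, 11, 10, 7, 37, 105, 135, 131, 131, 131, 129, 131, 133, 129, 132, 131, 131, 131, 133, 132, 133, 133, 133, 131, 133, 133, 129, 131, 131, 131, 131, 130, 131, 133, 131]
254 [16, 15, 13, 13, 8, 69, 137, 133, 131, 131, 131, 132, 134, 133, 133, 136, 134, 135, 135, 135, 132, 136, 135, 132, 132, 133, 133, 133, 131, 133, 133, 131, 130, 133, 134]
255 [19, 18, 18, 18, 11, 79, 139, 132, 132, 133, 132, 133, 134, 136, 135, 136, 134, 138, 134, 136, 135, 134, 136, 135, 136, 132, 134, 136, 135, 133, 136, 135, 133, 135, 134]
256 [16, 17, 17, 15, 15, 108, 138, 133, 133, 133, 133, 133, 133, 133, 133, 134, 131, 135, 131, 133, 132, 132, 132, 133, 131, 131, 131, 132, 133, 131, 131, 131, 134, 133, 133]
[134, 132, 132, 133, 133, 138, 60, 17, 20, 23, 20, 20, 18, 20] [18, 18, 19, 21, 19, 16, 46, 119, 143, 139, 136, 139]
450 [0.57221133 0.26364365 0.058     ]
455 [0.57217672 0.27320351 0.058     ]
460 [0.57214207 0.28276966 0.058     ]
tw [ 0.67413087 -0.08179648  0.058     ]
tw [0.67409976 0.17707939 0.058     ]
```

View pics/c14.png

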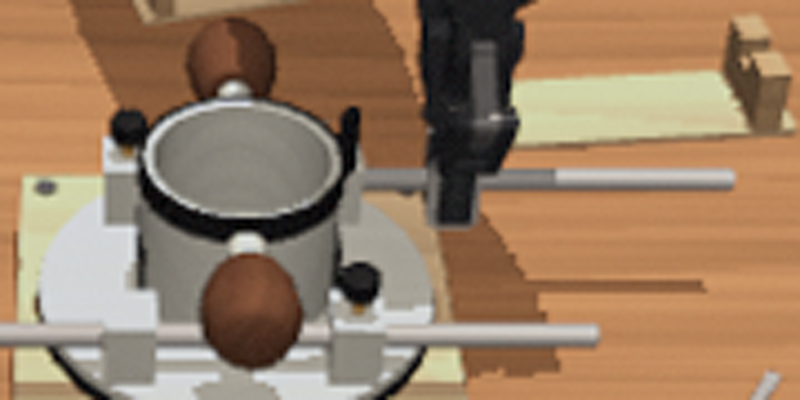

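Request:
send_rows(
  deltas=[
    [0.002,0,0,0,0,0,-1],
    [0.004,0,0,0,0,0,-1],
    [0.005,0,0,0,0,0,-1],
    [0.005,0,0,0,0,0,-1],
    [0.005,0,0,0,0,0,-1],
  ],
)

```text
time: 13.15
ee_pos: [0.5754, 0.1257, 0.213]
tool_rot: [-0.0, -0.706, 0.709, -0.0]
wrist_force: [-0.5, -0.1, -1.4]
grip_width: 0.0082
```

Request:
send_rows(
  deltas=[
    [0,0,0,0,0,0,-0.4],
    [0,0,0,0,0,0,-0.4],
    [0,0,0,0,0,0,-0.4],
    [0,0,0,0,0,0,-0.4],
    [0,0,0,0,0,0,-0.4],
  ],
)

```text
time: 13.65
ee_pos: [0.5754, 0.1257, 0.2131]
tool_rot: [-0.0, -0.706, 0.709, -0.0]
wrist_force: [0.3, 0.3, -0.3]
grip_width: 0.0256
```

Run:
```python
from h import *
goal([.5756,.175,.213],-1.573)
for n in ['wrist','scene']: snap(n,n[0]+n[1]+'15'); 
a=load('wr15')[1][0:400,100:540,::-1]; c=load('sc15')[1][215:305,280:460,::-1]
cv2.imwrite('pics/c15.png',np.vstack([cv2.resize(a,(440,400))[:300],cv2.resize(c,(440,220),interpolation=cv2.INTER_CUBIC)]))
```

```text
t 13.65 pos [0.5754 0.1257 0.2131] F [ 0.3  0.3 -0.3] w 0.0256 | cmd [-0.0821 -0.      0.0001] [ 0.    -0.002 -0.004]
```

View pics/c15.png

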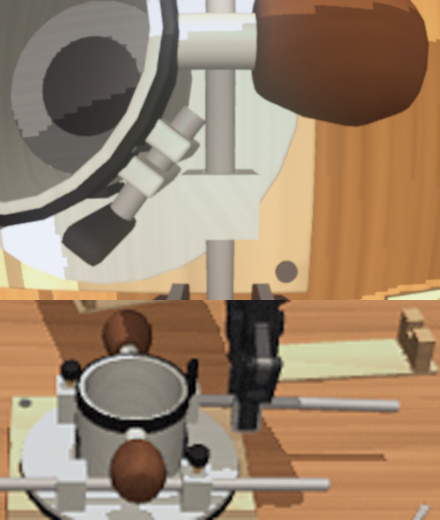

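The rod stays captured in both bushings after release, with a slight droop. I slide the open fingers back to y≈0.175 and regrip.

Request:
send_rows(
  deltas=[
    [-0.02,0,0,0,0,0,-0.4],
    [-0.05,0,0,0,0,0,-0.4],
    [-0.08,0,0.004,0,0,0,-0.4],
    [-0.08,0,0.006,0,0,0,-0.4],
    [-0.08,0,0.006,0,0,0,-0.4],
  ],
)

```text
time: 14.25
ee_pos: [0.5753, 0.1748, 0.209]
tool_rot: [-0.001, -0.706, 0.708, -0.0]
wrist_force: [-0.1, -0.9, -0.3]
grip_width: 0.0253
```

Request:
send_rows(
  deltas=[
    [0,0,0,0,0,0,-1],
    [0,0,0,0,0,0,-1],
    [0,0,0,0,0,0,-1],
    [0,0,0,0,0,0,-1],
    [0,0,0,0,0,0,-1],
  ],
)

```text
time: 14.75
ee_pos: [0.5753, 0.1746, 0.209]
tool_rot: [-0.001, -0.706, 0.708, -0.0]
wrist_force: [-0.1, 0.5, 0.5]
grip_width: 0.0077
```

Run:
```python
from h import *
goal([.5756,.135,.213],-1.573)
for n in ['wrist','scene']: snap(n,n[0]+n[1]+'16'); 
a=load('wr16')[1][0:400,100:540,::-1]; c=load('sc16')[1][215:305,280:460,::-1]
cv2.imwrite('pics/c16.png',np.vstack([cv2.resize(a,(440,400))[:300],cv2.resize(c,(440,220),interpolation=cv2.INTER_CUBIC)]))
```

```text
t 14.75 pos [0.5753 0.1746 0.209 ] F [-0.1  0.5  0.5] w 0.0077 | cmd [ 0.0661 -0.0006 -0.0066] [ 0.001 -0.003 -0.001]
```

View pics/c16.png

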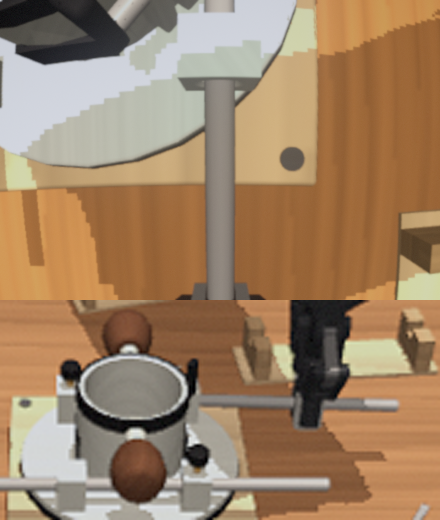

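Run:
```python
from h import *
def rows(tag):
    P,im,d=load(tag); g=im.astype(float); S=cv2.cvtColor(im,cv2.COLOR_RGB2HSV)[:,:,1].astype(float)
    for u in [366,370,380,386,390,395,416,420,425,430,435,440]:
        w=np.clip(110-S[246:268,u],0,None); w[w<20]=0; print(u,round(float((w*np.arange(246,268)).sum()/max(w.sum(),1)),2),end=' | ')
    print()
rows('sc13');rows('sc16')
```

```text
366 259.97 | 370 258.17 | 380 256.04 | 386 255.3 | 390 251.24 | 395 254.29 | 416 254.12 | 420 254.73 | 425 254.77 | 430 254.73 | 435 254.75 | 440 254.76 | 
366 260.57 | 370 259.01 | 380 255.89 | 386 256.04 | 390 256.08 | 395 256.38 | 416 252.17 | 420 253.01 | 425 257.06 | 430 257.15 | 435 257.17 | 440 257.52 |
```

The rod droops about 0.04 rad in the bores. I level it (pitch plus lift) while pushing 10 mm on.

Request:
send_rows(
  deltas=[
    [0.007,0,-0.001,0,-0.02,0,-1],
    [0.013,0,-0.002,0,-0.04,0,-1],
    [0.018,0,-0.004,0,-0.06,0,-1],
    [0.023,0,-0.0055,0,-0.075,0,-1],
    [0.027,0,-0.006,0,-0.075,0,-1],
  ],
)

```text
time: 15.35
ee_pos: [0.5753, 0.158, 0.2127]
tool_rot: [0.013, -0.706, 0.708, 0.013]
wrist_force: [0.5, 0.4, -0.2]
grip_width: 0.0079
```

Run:
```python
from h import *
goal([.5756,.135,.213],-1.573)
snap('scene','sc17')
P,im,d=load('sc17'); S=cv2.cvtColor(im,cv2.COLOR_RGB2HSV)[:,:,1].astype(float)
for u in [376,380,382,384,420,425,430,433]:
        w=np.clip(110-S[248:262,u],0,None); w[w<20]=0; print(u,round(float((w*np.arange(248,262)).sum()/max(w.sum(),1)),2),end=' | ')
print(S[255,430:450])
```

```text
t 15.35 pos [0.5753 0.158  0.2127] F [ 0.5  0.4 -0.2] w 0.0079 | cmd [ 0.0382 -0.0007 -0.0019] [ 0.001  0.073 -0.002]
376 255.78 | 380 255.06 | 382 255.06 | 384 255.04 | 420 254.75 | 425 254.74 | 430 254.76 | 433 254.77 | [ 18.  17.  18.  20.  18.  19.  15.  52. 117. 134. 132. 132. 131. 131.
 131. 131. 133. 132. 133. 133.]
```

Level now, at the same rows as before the droop, with no force. I push 25 mm.

Request:
send_rows(
  deltas=[
    [0.01,0,0,0,0,0,-1],
    [0.02,0,0.0005,0,0,0,-1],
    [0.03,0,0.001,0,0,0,-1],
    [0.037,0,0.0013,0,0,0,-1],
    [0.042,0,0.0015,0,0,0,-1],
  ],
)

```text
time: 15.9
ee_pos: [0.5753, 0.1322, 0.2111]
tool_rot: [0.013, -0.706, 0.708, 0.013]
wrist_force: [0.2, 3.6, 3.6]
grip_width: 0.0077
```

Run:
```python
from h import *
goal([.5756,.135,.213],-1.573)
s,p,r=st(); print(p+r.apply([0,0,.155]))
snap('scene','sc18'); snap('side','si18')
P,im,d=load('sc18'); S=cv2.cvtColor(im,cv2.COLOR_RGB2HSV)[:,:,1].astype(float)
for u in [405,410,415,420]:
        w=np.clip(110-S[248:262,u],0,None); w[w<20]=0; print(u,round(float((w*np.arange(248,262)).sum()/max(w.sum(),1)),2),end=' | ')
print(S[255,415:435])
b=load('si18')[1][195:285,300:440,::-1]; c=load('sc18')[1][210:300,290:430,::-1]
f=lambda x:cv2.resize(x,(400,257),interpolation=cv2.INTER_CUBIC)
cv2.imwrite('pics/c18.png',np.hstack([f(b),f(c)]))
```

```text
t 15.9 pos [0.5753 0.1322 0.2111] F [0.2 3.6 3.6] w 0.0077 | cmd [-0.0047 -0.0004 -0.003 ] [ 0.     0.072 -0.002]
[0.57533312 0.13784078 0.05618129]
405 255.76 | 410 255.95 | 415 255.99 | 420 255.97 | [ 12.  12.  12.  12.  12.  12.  12.  10.  37. 113. 135. 133. 132. 131.
 133. 133. 129. 131. 133. 133.]
```

View pics/c18.png

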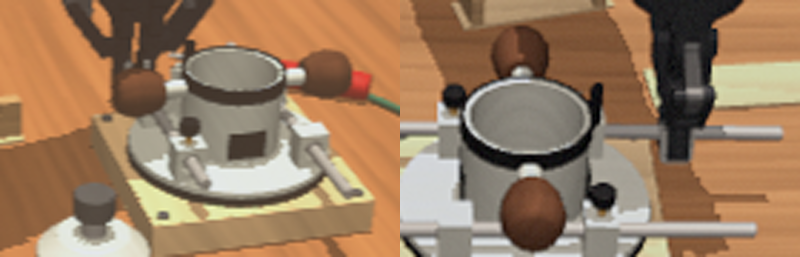

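Side view: the tip now stands out of the right bushing, at (200,180) in the crop, so the rod is in both bushings. I open and regrip at y≈0.18 with the tool upright again.

Request:
send_rows(
  deltas=[
    [0,0,0,0,0,0,-0.4],
    [0,0,0,0,0,0,-0.4],
    [0,0,0,0,0,0,-0.4],
    [0,0,0,0,0,0,-0.4],
    [0,0,0,0,0,0,-0.4],
  ],
)

```text
time: 16.5
ee_pos: [0.5753, 0.1322, 0.211]
tool_rot: [0.012, -0.706, 0.708, 0.013]
wrist_force: [-0.8, -0.2, 1.2]
grip_width: 0.0256
```

Run:
```python
from h import *
goal([.5754,.180,.2120],-1.573)
```

```text
t 16.5 pos [0.5753 0.1322 0.211 ] F [-0.8 -0.2  1.2] w 0.0256 | cmd [-0.0797  0.0001  0.0012] [ 0.001  0.071 -0.003]
```

Request:
send_rows(
  deltas=[
    [-0.02,0,0,0,0,0,-0.4],
    [-0.05,0,0,0,0.03,0,-0.4],
    [-0.08,0,0.001,0,0.07,-0.003,-0.4],
    [-0.08,0,0.001,0,0.07,-0.003,-0.4],
    [-0.08,0,0.001,0,0.07,-0.003,-0.4],
  ],
)

```text
time: 17.0
ee_pos: [0.5753, 0.1808, 0.212]
tool_rot: [0.0, -0.707, 0.707, 0.0]
wrist_force: [-0.5, 0.2, -0.3]
grip_width: 0.0256
```

Request:
send_rows(
  deltas=[
    [0,0,0,0,0,0,-1],
    [0,0,0,0,0,0,-1],
    [0,0,0,0,0,0,-1],
    [0,0,0,0,0,0,-1],
    [0,0,0,0,0,0,-1],
  ],
)

```text
time: 17.5
ee_pos: [0.5753, 0.1806, 0.212]
tool_rot: [-0.0, -0.707, 0.708, 0.0]
wrist_force: [-1.2, -1.4, 0.4]
grip_width: 0.0082
```

```bash
cat >> h.py <<'E'
def ends(tag):
    P,im,d=load(tag); S=cv2.cvtColor(im,cv2.COLOR_RGB2HSV)[:,:,1].astype(float)
    def right(v,a,b): # subpixel end: last column below 70 from a
        r=S[v,a:b]; i=np.flatnonzero(r<75); i=i[0]; 
        while r[i+1]<75: i+=1
        return a+i+(75-r[i])/(r[i+1]-r[i])
    def left(v,a,b):
        r=S[v,a:b]; i=np.flatnonzero(r<75)[0]; return a+i-(75-r[i])/(r[i-1]-r[i]) if i>0 else None
    return P,im,S,right,left
E
python3 - <<'E'
from h import *
goal([.5754,.145,.2130],-1.573)
snap('scene','sc19'); snap('wrist','wr19')
P,im,S,ri,le=ends('sc19')
a=np.mean([ri(v,402,440) for v in (254,255,256)]); b=np.mean([ri(v,395,430) for v in (289,290,291)]); print(a,b,onz(P,a,255,.058),onz(P,b,290,.058))
for x in (.5757,.676): 
  pass
cv2.imwrite('pics/c19.png',np.vstack([cv2.resize(load('wr19')[1][:300,50:490,::-1],(440,300)),cv2.resize(im[215:305,260:440,::-1],(440,220),interpolation=cv2.INTER_CUBIC)]))
E
```

```text
t 17.5 pos [0.5753 0.1806 0.212 ] F [-1.2 -1.4  0.4] w 0.0082 | cmd [ 0.0593 -0.0002 -0.0017] [0.001 0.001 0.002]
423.21247795414456 414.5731561089248 [0.57394802 0.21225238 0.058     ] [0.67409954 0.17896082 0.058     ]
```

View pics/c19.png

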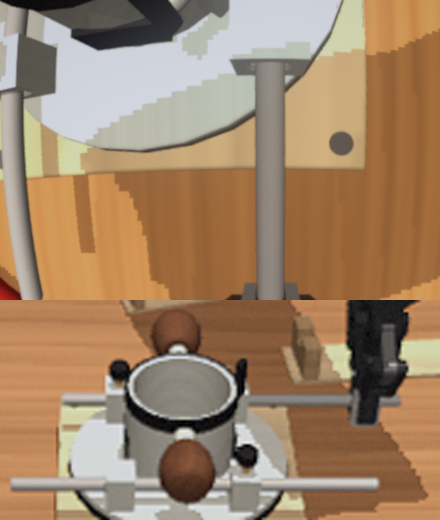

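Request:
send_rows(
  deltas=[
    [0.01,0,-0.001,0,0,0,-1],
    [0.02,0,-0.0015,0,0,0,-1],
    [0.03,0,-0.0015,0,0,0,-1],
    [0.04,0,-0.0015,0,0,0,-1],
    [0.05,0,-0.0015,0,0,0,-1],
  ],
)

```text
time: 18.1
ee_pos: [0.5753, 0.15, 0.2128]
tool_rot: [-0.0, -0.707, 0.708, 0.0]
wrist_force: [0.8, -0.2, -0.9]
grip_width: 0.0078
```

```bash
cat > e.py <<'E'
from h import *
tag=sys.argv[1]
goal([.5754,.145,.2130],-1.573)
snap('scene',tag)
P,im,S,ri,le=ends(tag)
for v in (253,254,255,256): print('rod R',ri(v,402,440),'L',le(v,270,295),S[v,270:300].astype(int).tolist())
for v in (289,290,291): print('tw R',ri(v,395,430),'L',le(v,255,275))
cv2.imwrite(f'pics/c_{tag}.png',cv2.resize(im[225:305,255:425,::-1],(800,376),interpolation=cv2.INTER_CUBIC))
E
python3 e.py sc20
```

```text
t 18.1 pos [0.5753 0.15   0.2128] F [ 0.8 -0.2 -0.9] w 0.0078 | cmd [ 0.0083 -0.0002 -0.0003] [0.001 0.001 0.002]
rod R 406.4032258064516 L None [59, 60, 61, 62, 61, 62, 60, 61, 60, 60, 62, 61, 61, 59, 60, 61, 60, 60, 62, 60, 60, 59, 61, 59, 59, 59, 59, 59, 60, 57]
rod R 407.1320754716981 L None [12, 13, 14, 14, 14, 13, 14, 14, 14, 15, 14, 14, 14, 14, 14, 14, 14, 14, 14, 14, 13, 13, 15, 14, 14, 15, 14, 14, 14, 14]
rod R 407.0566037735849 L None [16, 18, 17, 17, 17, 17, 18, 17, 18, 17, 18, 19, 20, 18, 18, 19, 18, 18, 17, 17, 17, 17, 18, 19, 19, 19, 17, 17, 19, 19]
rod R 406.89473684210526 L None [17, 17, 19, 17, 20, 18, 20, 17, 20, 20, 20, 18, 17, 19, 18, 19, 18, 20, 22, 22, 20, 20, 22, 19, 22, 20, 22, 20, 20, 22]
tw R 414.5903614457831 L 263.6732673267327
tw R 414.5571428571429 L 263.75949367088606
tw R 414.55555555555554 L 263.968253968254
```

View pics/c_sc20.png

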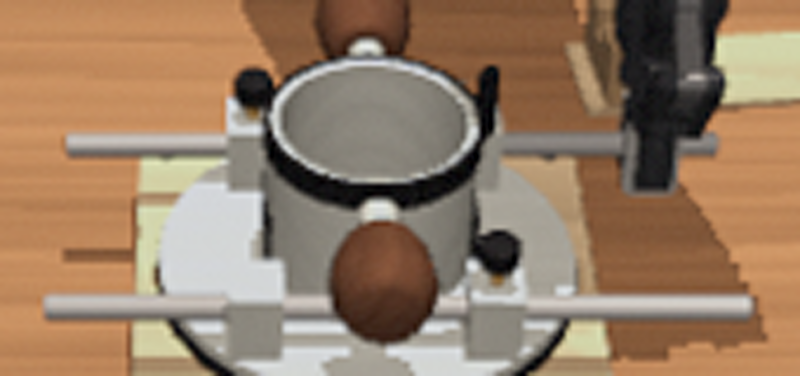

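```bash
sed -i 's/le(v,270,295),S.*$/le(v,255,290))/' e.py
cat >> e.py <<'E'
a=np.mean([ri(v,402,440) for v in (254,255,256)]);b=np.mean([le(v,255,290) for v in (254,255,256)]);c=np.mean([ri(v,395,430) for v in (289,290,291)]);e=np.mean([le(v,255,275) for v in (289,290,291)])
A,B,C,E=[onz(P,*q,.058)[1] for q in ((a,254.7),(b,254.7),(c,290),(e,290))]
print('rod L,R',B,A,A-B,'twin',E,C,C-E,'dmid',(A+B-C-E)/2,'dR',A-C,'dL',B-E)
E
python3 e.py sc21
```

```text
t 18.15 pos [0.5753 0.1493 0.2128] F [ 0.5 -2.2 -0.6] w 0.0078 | cmd [ 0.0072 -0.0002 -0.0003] [ 0.001 -0.     0.001]
rod R 406.03921568627453 L 268.9
rod R 406.69 L 268.03333333333336
rod R 406.7738095238095 L 268.08474576271186
rod R 406.6601941747573 L 268.30434782608694
tw R 414.6144578313253 L 263.6666666666667
tw R 414.5394736842105 L 263.7721518987342
tw R 414.5833333333333 L 264.0
rod L,R -0.07982253694532251 0.1810348871010952 0.2608574240464177 twin -0.08297948920064024 0.17897122310294392 0.26195071230358413 dmid 0.0026103081267345035 dR 0.002063663998151277 dL 0.00315695225531773
```

```bash
python3 -c "
from h import *
goal([.5754,.1468,.2130],-1.573)"
```

```text
t 18.2 pos [0.5753 0.1498 0.2128] F [ 0.2 -0.5 -0.6] w 0.008 | cmd [ 0.0049 -0.0002 -0.0003] [0.001 0.    0.   ]
```

Request:
send_rows(
  deltas=[
    [0.002,0,0,0,0,0,-1],
    [0.0045,0,0,0,0,0,-1],
    [0.0045,0,0,0,0,0,-1],
    [0.0045,0,0,0,0,0,-1],
    [0.0045,0,0,0,0,0,-1],
  ],
)

```text
time: 18.7
ee_pos: [0.5753, 0.1472, 0.2128]
tool_rot: [-0.0, -0.706, 0.708, 0.0]
wrist_force: [0.8, 0.6, -0.4]
grip_width: 0.0077
```

```bash
python3 e.py sc22; python3 e.py sc23|tail -1
python3 - <<'E'
from h import *
snap('wrist','wr22'); snap('side','si22')
im=load('si22')[1]; cv2.imwrite('pics/si22c.png',cv2.resize(im[200:290,300:450,::-1],(750,450),interpolation=cv2.INTER_CUBIC))
cv2.imwrite('pics/c22.png',load('wr22')[1][:,:,::-1])
E
```

```text
t 18.7 pos [0.5753 0.1472 0.2128] F [ 0.8  0.6 -0.4] w 0.0077 | cmd [ 0.0036 -0.0002 -0.0003] [0.001 0.    0.001]
rod R 405.0 L 267.8333333333333
rod R 405.6831683168317 L 266.8529411764706
rod R 405.65656565656565 L 266.95454545454544
rod R 405.6 L 267.19354838709677
tw R 414.5 L 263.6666666666667
tw R 414.5113636363636 L 263.7625
tw R 414.47777777777776 L 264.0
rod L,R -0.08195004002886437 0.17901873533306978 0.26096877536193414 twin -0.08298502867231033 0.178826212780942 0.2618112414532523 dmid 0.0006137555977868761 dR 0.00019252255212778846 dL 0.0010349886434459638
rod L,R -0.0819510156791361 0.17903339588079464 0.26098441155993074 twin -0.08297610309687561 0.17881027437824482 0.26178637747512046 dmid 0.0006241044601446727 dR 0.00022312150254982788 dL 0.0010250874177395175
```

View pics/c22.png

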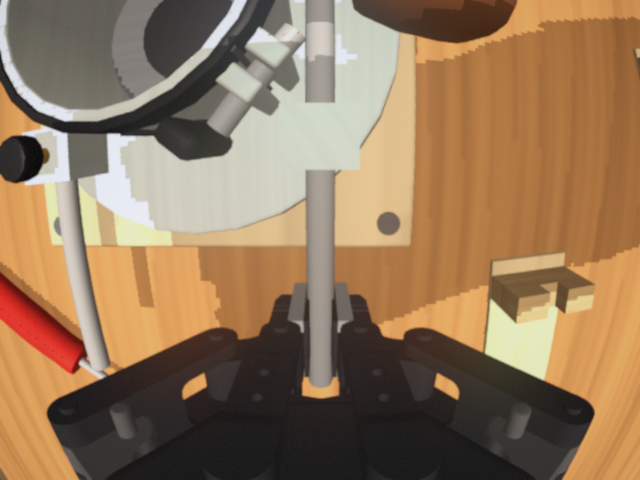

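View pics/si22c.png

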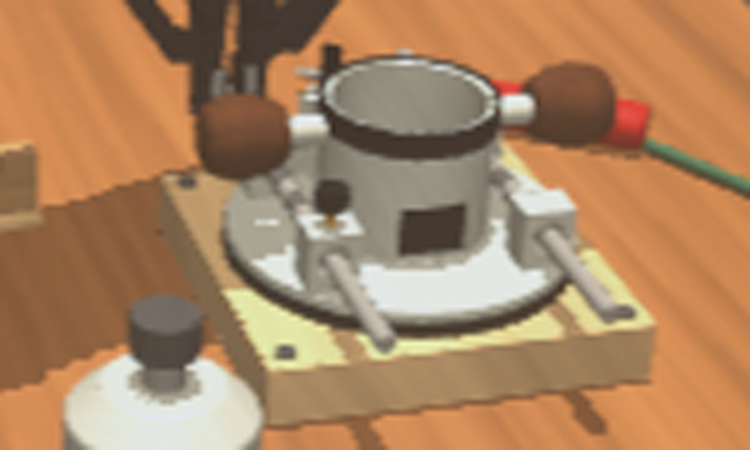

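Run:
```python
from h import *
P=load('wr22')[0]; a,b=wz(P,320,386.5,.058),wz(P,98,371,.058); print('wrist',a,b,(a-b)[1])
P,im,d=load('si22')
f=lambda u,v:onz(P,300+u/5,200+v/5,.058)
a,b=f(388,346),f(622,314); print('side',a,b,(a-b)[1])
```

```text
wrist [0.5742902  0.17765733 0.058     ] [0.67773276 0.17841922 0.058     ] -0.0007618944157493646
side [ 0.57507303 -0.09109359  0.058     ] [ 0.68057538 -0.08819324  0.058     ] -0.002900356016520389
```

Run:
```python
from h import *
P,im,d=load('si22')
cv2.imwrite('pics/si22d.png',cv2.resize(im[250:275,360:430,::-1],(784,280),interpolation=cv2.INTER_NEAREST))
for p in [(.5757,-.083,.058),(.676,-.083,.058),(.5757,-.078,.058)]: print(proj(P,p))
```

```text
(np.float64(376.55989871770885), np.float64(267.1333857251751))
(np.float64(421.3771031650956), np.float64(261.7899735819828))
(np.float64(375.7480699527563), np.float64(265.8913618834336))
```

View pics/si22d.png

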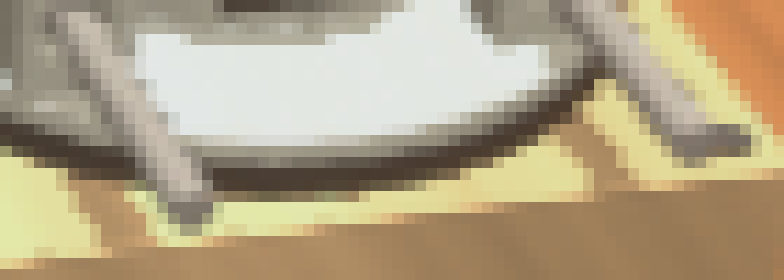

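The scene view puts the ends level to within about 0.6 mm. The wrist view gives -0.8 mm, and the coarse side view gives between -2.9 and +1.7 mm, so scene and wrist straddle zero. Forces are near zero and the fitted rod's pixels haven't moved, so I let the arm settle one call and hand in.

Request:
send_rows(
  deltas=[
    [0.0005,0,0,0,0,0,-1],
    [0.0005,0,0,0,0,0,-1],
    [0.0005,0,0,0,0,0,-1],
    [0.0005,0,0,0,0,0,-1],
    [0.0005,0,0,0,0,0,-1],
  ],
)

```text
time: 19.4
ee_pos: [0.5753, 0.1468, 0.2128]
tool_rot: [-0.0, -0.706, 0.708, 0.0]
wrist_force: [-0.2, 0.8, -0.5]
grip_width: 0.0079
```

```bash
python3 e.py sc30 | tail -1; python3 -c "
from h import *
goal([.5754,.1468,.2130],-1.573)
print(ticket.finish_job())"
```

```text
rod L,R -0.082456581569771 0.17874886356101402 0.26120544513078503 twin -0.08298395185957352 0.17872438580308547 0.261708337662659 dmid 0.0002759240238655383 dR 2.4477757928548227e-05 dL 0.0005273702898025284
t 19.45 pos [0.5753 0.1468 0.2128] F [ 0.3  0.5 -0.9] w 0.008 | cmd [ 0.0001 -0.0002 -0.0003] [0.001 0.    0.001]
the job is handed in; nothing more can be done
None
```

The loose rod is threaded through the left bushing and then the right one, and its ends stand level with the fitted rod. I handed the job in at about 19.5 s with the gripper still holding the rod beyond the board. It took two regrips while the rod lay in both bushings.

**Level of the ends:** the last scene picture puts the rod's middle within about 0.3 mm of the fitted rod's (ends 0.0 and 0.5 mm off).

**Other views:** these were taken just before a last 0.4 mm nudge and agree less well. The wrist view gave -0.8 mm. The coarse side view gave between -2.9 and +1.7 mm depending on the pixels picked. I trusted the scene view.

**Forces and bystanders:** the highest wrist force I read was about 5 N, and it was under 1.5 N at the end. The fitted rod's ends did not move in the scene picture. I did not measure the other things standing about, but the arm was not driven into any of them.

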